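# Roll the jar carrier into the bench shaker and lock the clamp

## Task

Load the bench shaker: push the plywood carrier with its two paint jars gently along the rollers, in under the shaker's top plate, until it sits fully home against the rubber end stop. Then swing the clamp lever on the top plate over towards the robot until it snaps down past centre and the pad holds both jars. Keep the jars upright in the carrier, don't shove it, and leave the tubes, brush, scraper and tape lying where they are.

Things in the scene. Friction and masses are not known exactly. Their poses are not given: they have to be found in the camera images.
- shaker: Fixed grey bench jar shaker with an aluminium roller track. Origin on the table, below the track's centre line; x along the track (push direction), y across, pointing away from the robot, z up. Track x -212 to 166 mm, 81 mm clear between side channels whose tops are at z 64; 11 free grey rollers, tops at z 50. Four columns at x 40 and 150, y +-62.
- end_stop (a point): Centre of the face of the rubber end stop at the far end of the bay, 166 mm ahead of the shaker's origin and 78 mm up; its axes are the shaker's. Above the bay is the shaker's grey top plate: x -2 to 180 mm, y +-76, z 170 to 180 mm in the shaker's frame. When the carrier is home its rear face is 28 mm in under this plate's edge, so a hand pointing straight down cannot follow it.
- carrier: Open plywood carrier, 140 mm long (its x, along the track), 74 wide, 50 high, 0.22 kg, loose on the rollers; origin at the centre of its underside, x points to the end stop. Two 61 x 62 mm pockets, one jar in each; 0.54 kg in all. About 2 N keeps it rolling; let go at 0.1 m/s it coasts 1 to 2 mm. Home: its origin is 96 mm ahead of the shaker's origin.
- push_face (a point): Middle of the carrier's rear face (the one away from the end stop), 30 mm above its underside; the flat face is 74 mm wide and 50 high, so it spans z 50 to 100 mm. Push here, towards +x of the shaker.
- jar_teal: Paint jar with a black lid, 58 mm in diameter, 66 high, 0.16 kg, standing loose in the carrier; origin under its centre.
- jar_orange: Paint jar with a white lid, 58 mm in diameter, 66 high, 0.16 kg, standing loose in the carrier's other pocket; origin under its centre.
- clamp_lever (a joint): Angle of the over-centre clamp lever (rad) about its pivot, whose axis is the shaker's +x. 0: open, leaning 25 degrees from upright away from the robot (shaker's +y). It grows as the handle swings up and over towards the robot (-y). Let go below 1.4 it springs back open; from about 1.7 it snaps by itself to its stop at 2.10, lying 5 degrees below level. About 2 N at the grip.
- lever_grip (a point): Middle of the lever's black round grip, 95 mm from the pivot: the grip is 22 mm thick and runs from 61 to 126 mm from the pivot; the steel arm below it is 13 mm thick. The point moves with the lever.
- lever_pivot (a point): Centre of the lever's pivot on the top plate, at x 96, y 0, z 216 mm in the shaker's frame; its axes are the shaker's. The lever turns about x. Clevis cheeks reach 17 mm each way in y and up to z 227.
- clamp_pad: Rubber-faced pad, 112 x 54 mm, under the top plate; origin at the centre of its rubber underside, 128 mm above the table and 6 mm above the jar lids when the lever is open. The lever drives it down 11 mm; being sprung, it then holds each lid with about 12 N.
- tube_ochre: Metal paint tube with an ochre band, 49 x 168 x 37 mm, lying on the table; to be left alone.
- tube_crimson: Metal paint tube with a crimson band, 46 x 153 x 35 mm, lying on the table; to be left alone.
- masking_roll: Roll of masking tape, 100 mm across, 25 high, lying on the table; to be left alone.
- brush_wash: Broad paintbrush, 263 mm long, 42 wide, lying on the table; to be left alone.
- scraper: Paint scraper with a yellow handle, 166 mm long, lying on the table; to be left alone.

How it is judged:
By the outcome, as a careful person would: the job done as asked, in the order asked, and still so for the second after the job is handed in, with the robot touching nothing.
It also fails if it takes over 56 s, if anything falls off the work surface, if the arm or the gripper's body presses on something with over 40 N, if the wrist force passes 120 N, or if a joint passes its speed limit or range.

## Robot

A 7-joint arm with a two-finger parallel gripper is mounted at the origin on a cart in front of the work surface, level with it; the furniture and walls round the work are solid. World frame = base frame: x ahead of the robot, y to its left, z up, the work surface at z = 0. Lengths are in m, angles in degrees, forces in N, time in s.
With the tool pointing down it reaches from about 0.4 to 0.85 m from the base axis. Payload 10.4 kg.
Tool frame: the origin (TCP) lies midway between the tips of the shut fingers; the grasp point (between the pads) lies 19 mm behind it; z points along the fingers, y is the direction in which the jaws open and shut (so a half turn about z gives the same grasp; the last joint's range is limited). The gripper opens to 87 mm and grips with 3 to 60 N. Pads are 19 mm wide; open, the fingers measure 117 mm over their backs; the gripper's body (75 mm by 190 mm) begins 51 mm behind the grasp point.
Start: joints at [69.523, 19.034, -3.707, 83.658, 1.238, 77.344, -5.071], TCP at [0.205, -0.59, 0.186] pointing down, gripper open.
Joint ranges: [-148.97, 148.97], [-28.65, 121.19], [-84.17, 76.75], [9.2, 138.47], [-72.65, 252.65], [3.7, 117.97], [-149.18, 149.18]. Speed limits (degrees/s): [127.2, 127.2, 159.86, 159.86, 180, 180, 180].

## Interface

Orientations are given as a 3x3 rotation matrix whose columns are the frame's x, y, z axes.
In Python, from bench import readout, vision, job, masks_of, pinpoint gives the robot as it stands. The module is installed in compiled form; this text tells all that it offers.
- The arm moves only by the shell command python3 -m inch 'ROWS' [FORCE]. ROWS is a JSON object of lists of equal length, an entry for each row: "dp": the shift along the world's x, y, z in mm, a list of three; "delta_rot": the turn, a rotation vector about the world's x, y, z in rad, a list of three; "claw": the gripper command: -1 is fully open, 1 is shut, values between are in proportion. A call has 1 to 10 rows; each row shifts and turns the commanded pose from where the row before left it; what a row does not reach is not made up. A row lasts 1/8 s, in which the tool goes at most 62.5 mm and 10.7 degrees, less where a joint would pass 70% of its speed; a pose out of reach is approached as far as the arm can. A call with a gripper value outside its range is refused whole. The fingers move at their own pace and stop on an object; FORCE is the grip in N (left out, the last holds). Time passes only in rows, so rows that do not move let the fingers close. It gives the time, the measured TCP pose, the force and the opening at its end, in the units of the state.
- readout.get_obs(): the state, without advancing time (a new reading comes with each control period).
- vision.read_camera(name): name is "scene" or "top" or "wrist"; returns the picture (400x640x3 uint8, red, green, blue); there is no depth.
- vision.get_calibration(name): a dict with "mtx" (3x3 intrinsics, pixels), "view" (4x4, takes a point from world to camera coordinates); the wrist camera has in their place "mount" (4x4, takes a point from camera to tool coordinates, whose origin is the TCP and whose axes are the flange's). Camera axes: x right, y down, z forward; pixel columns grow to the right and rows downward; lengths in m; the calibration is good to about 2 mm. The wrist camera is an equidistant fisheye: a pixel r from the principal point sees the ray r / f radians off the axis. A picture is of the moment at which its call begins: read the wrist's pose just before it. get_calibration takes no time and is no camera call.
- job.close_job(): hands the job in, once; it reports no verdict.
Trained networks look in the newest picture that a camera, given by its name, has taken for a name from the list of things; names that differ only in an ending like _2 or _b are one class to them, and where a whole thing is asked for, a point or a joint stands for the part that bears it (a point fixed in the world has none). Each returns a list of dicts, best first, with "score" (0 to 1); they miss things now and then, are a little off and sometimes report something else, mostly with a low value. They report only what shows in the picture. A call takes as long as a camera call.
- masks_of(camera, name): "region" (400x640 bool, what is visible of it) and "pixel" ([column, row] in pixels, amid what is visible of it).
- pinpoint(camera, name): "pixel" ([column, row] in pixels: a listed point, or the origin of a listed thing).
The state is a dict: "time_s": time; "joints": joint angles; "qvel": joint speeds; "joint_efforts": joint torques, N m; "tool_pos": TCP position; "ee_rot": TCP orientation; "wrist_force": force on the tool from outside, world axes, zero at the start; "ft_torque": the same for the moment, N m; "opening": finger opening in m.
Only numpy, scipy, OpenCV 4.12 (cv2) and the standard library are available. Lean on these libraries where they do the work, as an engineer would, in place of code of your own. Each camera call takes 0.05 s, during which the arm holds its last target.

## Working session

There is one attempt and no reset: what is moved stays moved. The work goes in short steps, Python scripts to look and compute and a shell command to move; the robot and the scene stay as the last step left them, time stands still between calls to the robot, and variables do not carry over. Pictures are saved under pics/ and viewed, and the job is handed in when it is done.

```bash
mkdir -p pics; ls; python3 - <<'E'
from bench import readout, vision, job, masks_of, pinpoint
import cv2
o=readout.get_obs(); print(o)
for c in ["scene","top"]:
    im=vision.read_camera(c); cv2.imwrite(f"pics/{c}0.png",im[:,:,::-1])
    k=vision.get_calibration(c); print(k)
    for n in ["shaker","end_stop","carrier","push_face","jar_teal","jar_orange","lever_grip","lever_pivot","clamp_pad"]:
        r=pinpoint(c,n); print(c,n,[(x["pixel"],round(x["score"],2)) for x in r[:2]])
E
```

```text
pics
{'time_s': 0.0, 'joints': array([69.51992275, 19.07006165, -3.70651388, 83.70892211,  1.23910454,
       77.34307155, -5.07108067]), 'qvel': array([ 0.10183724,  0.02777899,  0.00965913,  0.02993541, -0.00202369,
       -0.01048937, -0.07451748]), 'joint_efforts': array([-5.90779564e-04, -6.23251605e+01,  2.44263693e-02, -3.89908183e+01,
       -6.13830169e-02,  3.99024237e-02,  1.13415942e-04]), 'tool_pos': array([ 0.20521373, -0.58986174,  0.18525051]), 'ee_rot': array([[ 9.44457268e-01,  3.28633767e-01, -5.62710415e-04],
       [ 3.28634235e-01, -9.44456352e-01,  1.31904458e-03],
       [-9.79728354e-05, -1.43070715e-03, -9.99998972e-01]]), 'wrist_force': array([-0.2547075 , -0.07819033, -1.17272904]), 'ft_torque': array([-0.00568805, -0.03245452,  0.05926754]), 'opening': 0.08719210403884356}
{'mtx': array([[375.05616833,   0.        , 320.14180502],
       [  0.        , 375.05616833, 201.89229885],
       [  0.        ,   0.        ,   1.        ]]), 'view': array([[-0.98031292,  0.19742736, -0.00300227,  0.52393809],
       [ 0.13040764,  0.63596407, -0.7606205 ,  0.28781
[... 496 characters left out ...]
318.56901988],
       [  0.        , 463.22193034, 203.66474708],
       [  0.        ,   0.        ,   1.        ]]), 'view': array([[-0.00161356, -0.9999253 , -0.01211532, -0.32085814],
       [-0.99707401,  0.00253464, -0.07640028,  0.45819508],
       [ 0.07642528,  0.01195659, -0.99700362,  1.29517675],
       [ 0.        ,  0.        ,  0.        ,  1.        ]])}
top shaker [([288.4, 179.6], 0.71)]
top end_stop []
top carrier [([260.6, 167.9], 0.94)]
top push_face [([237.4, 157.1], 0.97)]
top jar_teal [([250.8, 166.9], 0.85), ([261.8, 171.3], 0.42)]
top jar_orange [([274.9, 175.5], 0.64)]
top lever_grip [([321.6, 165.6], 0.52)]
top lever_pivot [([311.1, 186.2], 0.83)]
top clamp_pad []
```

View pics/scene0.png

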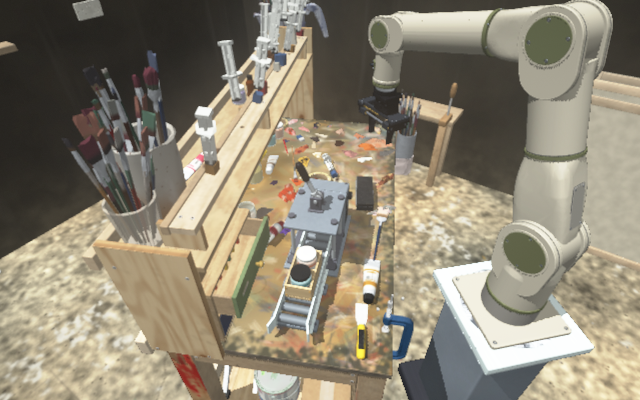

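View pics/top0.png

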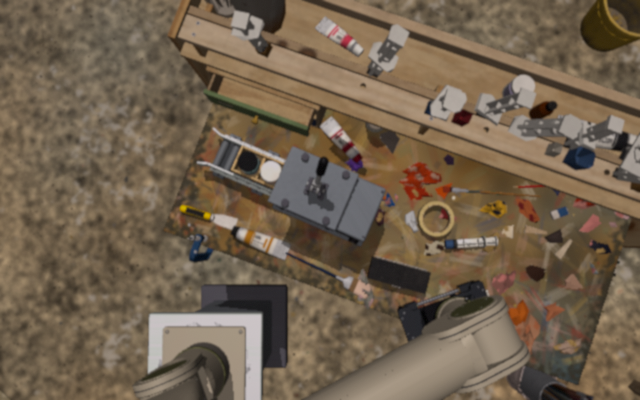

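```bash
cat > h.py <<'E'
import numpy as np
from scipy.optimize import least_squares
from bench import vision
C={c:vision.get_calibration(c) for c in ["scene","top"]}
def proj(c,P):
    k=C[c]; p=k["view"]@np.append(P,1); q=k["mtx"]@p[:3]; return q[:2]/q[2]
def ray(c,px,z):
    k=C[c]; d=k["view"][:3,:3].T@np.linalg.inv(k["mtx"])@np.array([px[0],px[1],1]); o=-k["view"][:3,:3].T@k["view"][:3,3]
    return o+d*(z-o[2])/d[2]
def S(p,L):  # shaker-> world
    x,y,a=p[:3]; c,s=np.cos(a),np.sin(a)
    return np.array([x+c*L[0]-s*L[1],y+s*L[0]+c*L[1],L[2]])
E
cat > fit.py <<'E'
from h import *
obs=[("scene","sh",(308.2,271.7)),("scene","pf",(299,291.3)),("scene","jt",(299.7,284.3)),("scene","jo",(310,269)),("scene","lg",(302.2,170.4)),("scene","lp",(318.7,199.4)),
("top","sh",(288.4,179.6)),("top","ca",(260.6,167.9)),("top","pf",(237.4,157.1)),("top","jt",(250.8,166.9)),("top","jo",(274.9,175.5)),("top","lg",(321.6,165.6)),("top","lp",(311.1,186.2))]
def loc(n,s):
    return {"sh":(0,0,0),"pf":(s-.07,0,.08),"ca":(s,0,.05),"jt":(s-.0325,0,.056),"jo":(s+.0325,0,.056),"lp":(.096,0,.216),"lg":(.096,.040,.216+.086)}[n]
def f(p): return np.concatenate([proj(c,S(p,loc(n,p[3])))-np.array(px) for c,n,px in obs])
r=least_squares(f,[0.5,-0.2,-1.9,-.1],loss="soft_l1"); print(r.x,np.degrees(r.x[2]))
e=f(r.x).reshape(-1,2)
for o,q in zip(obs,e): print(o[:2],q.round(1))
for L in [(-.002,.076,.18),(-.002,-.076,.18),(.18,-.076,.18),(.18,.076,.18),(-.212,.04,.064),(-.212,-.04,.064)]: print(L,proj("scene",S(r.x,L)).round(),proj("top",S(r.x,L)).round())
E
python3 fit.py
```

```text
[ 0.52244831 -0.22465645 -1.99585522 -0.06431261] -114.35408057992015
('scene', 'sh') [ 1.3 -0.2]
('scene', 'pf') [-2.6 -0.1]
('scene', 'jt') [0.8 1.2]
('scene', 'jo') [-3.6 -1.4]
('scene', 'lg') [-0.6  1.2]
('scene', 'lp') [-2.6 -1.7]
('top', 'sh') [-3.6  2.1]
('top', 'ca') [1.6 2.1]
('top', 'pf') [0.  0.8]
('top', 'jt') [ 0.5 -2. ]
('top', 'jo') [-2.3 -1. ]
('top', 'lg') [-1.6  0.5]
('top', 'lp') [2.4 0.6]
(-0.002, 0.076, 0.18) [281. 226.] [291. 145.]
(-0.002, -0.076, 0.18) [335. 235.] [265. 200.]
(0.18, -0.076, 0.18) [347. 193.] [332. 230.]
(0.18, 0.076, 0.18) [299. 186.] [357. 174.]
(-0.212, 0.04, 0.064) [273. 317.] [219. 134.]
(-0.212, -0.04, 0.064) [304. 323.] [207. 161.]
```

```bash
python3 - <<'E'
import cv2
a=cv2.imread("pics/top0.png")[110:260,180:400]; cv2.imwrite("pics/t1.png",cv2.resize(a,(792,540),interpolation=cv2.INTER_CUBIC))
a=cv2.imread("pics/scene0.png")[150:350,250:410]; cv2.imwrite("pics/s1.png",cv2.resize(a,(480,600),interpolation=cv2.INTER_CUBIC))
E
```

```text
(no output)
```

View pics/t1.png

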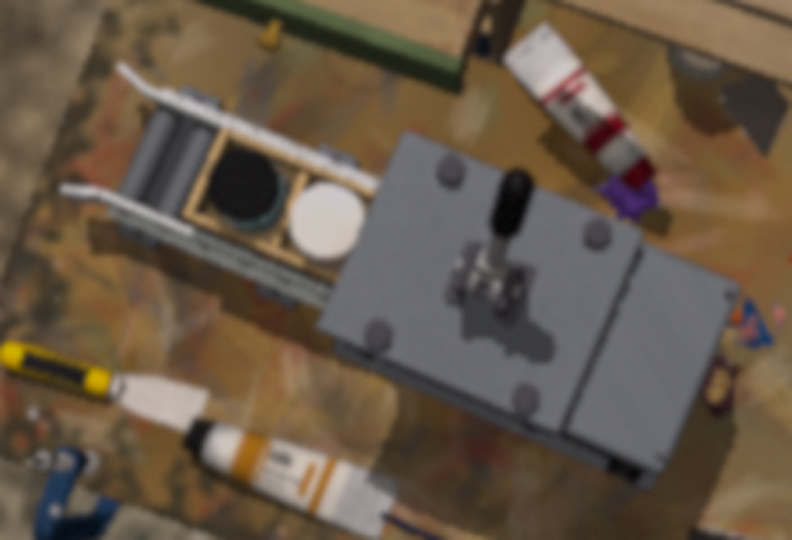

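View pics/s1.png

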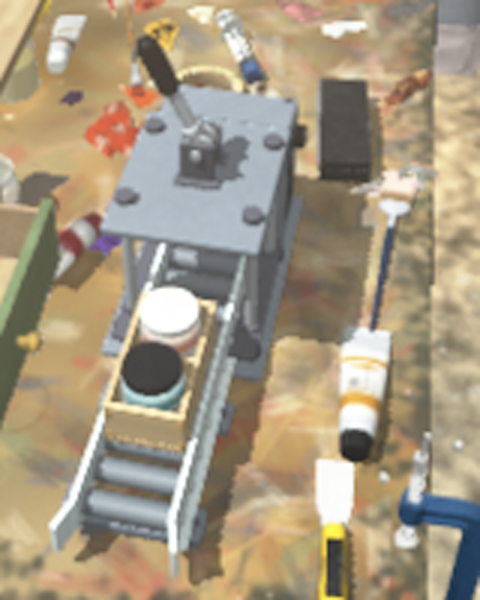

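```bash
cat >> fit.py <<'E'
print("---")
L2={"a":(-.002,.076,.18),"b":(-.002,-.076,.18),"c":(.18,-.076,.18),"d":(.18,.076,.18)}
ob2=[("top","a",(293.3,146.7)),("top","b",(268.9,200.8)),("top","d",(357.8,176.7)),("top","c",(336.9,230)),("scene","a",(284.3,226.7)),("scene","b",(336,235.3))]
def g(p): return np.concatenate([f(p)*.5]+[(proj(c,S(p,L2[n]))-np.array(px)) for c,n,px in ob2])
r=least_squares(g,r.x,loss="soft_l1"); print(r.x,np.degrees(r.x[2])); print(g(r.x)[-12:].reshape(-1,2).round(1)); print((f(r.x).reshape(-1,2)).round(1))
p=r.x; c,s=np.cos(p[2]),np.sin(p[2]); print("ex",c,s,"ey",-s,c)
for n in [(-.16,0,.08),(p[3]-.07,0,.08),(.026,0,.08),(.096,.04,.302),(.096,-.0946,.208)]: print(n,S(p,n).round(3))
E
python3 fit.py | sed -n '/---/,$p'
```

```text
---
[ 0.51949345 -0.22870016 -1.9856475  -0.06872738] -113.76922127305174
[[-1.3 -0.8]
 [-1.8  0.7]
 [ 1.1 -1.9]
 [-2.4  1. ]
 [-2.1 -1.8]
 [-0.1 -2.2]]
[[ 2.  -1.3]
 [-1.6 -0. ]
 [ 1.5  1.2]
 [-3.1 -1.4]
 [-0.2  0.3]
 [-2.2 -2.7]
 [-2.2  3.1]
 [ 1.5  2.7]
 [-0.2  1.7]
 [ 0.3 -1.2]
 [-2.3 -0.5]
 [ 0.3  1.3]
 [ 4.3  1.4]]
ex -0.40305373085166873 -0.9151763163710862 ey 0.9151763163710862 -0.40305373085166873
(-0.16, 0, 0.08) [ 0.584 -0.082  0.08 ]
(np.float64(-0.13872738410876068), 0, 0.08) [ 0.575 -0.102  0.08 ]
(0.026, 0, 0.08) [ 0.509 -0.252  0.08 ]
(0.096, 0.04, 0.302) [ 0.517 -0.333  0.302]
(0.096, -0.0946, 0.208) [ 0.394 -0.278  0.208]
```

```bash
cat > kin.py <<'E'
import numpy as np
from scipy.spatial.transform import Rotation as R
def Rq(q): return R.from_euler("ZYZYZYZ",q,degrees=True).as_matrix()
E
python3 - <<'E'
from kin import *
from bench import readout
o=readout.get_obs(); print(Rq(o["joints"]).round(3)); print(o["ee_rot"].round(3), o["time_s"])
E
python3 -m inch '{"dp":[[30,30,60],[30,50,60],[30,55,40]],"delta_rot":[[0,0,0],[0,0,0],[0,0,0]],"claw":[-1,-1,-1]}'
python3 -c "
from bench import readout
o=readout.get_obs(); print(o['joints'],o['tool_pos'],o['ee_rot'])"
```

```text
time_s: 1.38
tool_pos: [0.2791, -0.4806, 0.3175]
ee_rot: [[0.945, 0.328, 0.001], [0.328, -0.945, -0.002], [0.0, 0.002, -1.0]]
wrist_force: [2.3, -0.1, 0.2]
opening: 0.0872
[ 61.83940655   8.43798576  -7.6777534   81.11868152   1.13521882
  90.41518897 -16.61546252] [ 0.27908935 -0.48055438  0.31753157] [[ 9.44774452e-01  3.27720097e-01  8.78488686e-04]
 [ 3.27721124e-01 -9.44773193e-01 -1.57434135e-03]
 [ 3.14029260e-04  1.77529679e-03 -9.99998375e-01]]Traceback (most recent call last):
  File "<stdin>", line 3, in <module>
  File "kin.py", line 3, in Rq
    def Rq(q): return R.from_euler("ZYZYZYZ",q,degrees=True).as_matrix()
                      ~~~~~~~~~~~~^^^^^^^^^^^^^^^^^^^^^^^^^^
  File "scipy/spatial/transform/_rotation.pyx", line 1413, in scipy.spatial.transform._rotation.Rotation.from_euler
ValueError: Expected axis specification to be a non-empty string of upto 3 characters, got ZYZYZYZ
```

```bash
cat > kin.py <<'E'
import numpy as np, itertools
from scipy.spatial.transform import Rotation as R
def chain(q,sg,off=0):
    M=np.eye(3); out=[]
    for a,s,x in zip(q,sg,"ZYZYZYZ"):
        M=M@R.from_euler(x,s*a,degrees=True).as_matrix(); out.append(M)
    M=M@R.from_euler("Z",off,degrees=True).as_matrix()
    return M,out
D=[([69.51992275, 19.07006165, -3.70651388, 83.70892211,  1.23910454,77.34307155, -5.07108067],[.20521,-.58986,.18525],[[.944457,.328634,-.00056],[.328634,-.944456,.0013],[-.0001,-.00143,-1]]),
([ 61.83940655 ,  8.43798576 , -7.6777534  , 81.11868152 ,  1.13521882,90.41518897, -16.61546252],[ 0.27908935, -0.48055438 , 0.31753157],[[.944774,.32772,.00088],[.327721,-.944773,-.00157],[.0003,.00178,-1]])]
E
python3 - <<'E'
from kin import *
res=[]
for sg in itertools.product([1,-1],repeat=7):
  if sg[1]!=1: continue
  for off in (0,90,180,-90):
    e=sum(np.abs(chain(q,sg,off)[0]-np.array(M)).sum() for q,_,M in D); res.append((e,sg,off))
res.sort(key=lambda t:t[0]); print(*res[:6],sep="\n")
E
```

```text
(np.float64(5.3681033572520174e-05), (-1, 1, -1, 1, -1, 1, -1), 90)
(np.float64(0.23301230200382), (-1, 1, -1, 1, 1, 1, -1), 90)
(np.float64(0.9479041825742838), (-1, 1, 1, 1, 1, 1, -1), 90)
(np.float64(0.9671273477438129), (-1, 1, 1, 1, 1, 1, 1), 90)
(np.float64(1.1234111883118871), (-1, 1, 1, 1, -1, 1, -1), 90)
(np.float64(1.1914059813492814), (-1, 1, 1, 1, -1, 1, 1), 90)
```

```bash
python3 - <<'E'
from kin import *
sg=(-1,1,-1,1,-1,1,-1)
def rows(e):
    A=[];b=[]
    for q,p,_ in D:
        M,o=chain(q,sg)
        cols=[np.array([0,0,1]),o[1][:,2],o[3][:,2]]
        if e: cols+=[o[1][:,0]-o[3][:,0]]
        A.append(np.stack(cols,1)); b.append(p)
    return np.vstack(A),np.hstack(b)
for e in (0,1):
    A,b=rows(e); x,r,*_=np.linalg.lstsq(A,b,rcond=None); print(x,(A@x-b).round(4))
E
```

```text
[-0.23199653  0.55050642  0.46373122] [ 0.0435  0.009   0.0008  0.0299  0.033  -0.0008]
[-0.01890221 -0.02819352  0.15105094  0.41763624] [ 0.0198  0.0067  0.0067 -0.0067 -0.0043 -0.0067]
```

```bash

python3 -m inch '{"dp":[[28,46,26],[28,46,26],[28,46,26],[28,46,26],[28,46,26],[30,36,10],[30,36,0],[30,36,0]],"delta_rot":[[0,0,0.164],[0,0,0.164],[0,0,0.164],[0,0,0.164],[0,0,0.164],[-0.15,0.066,0],[-0.15,0.066,0],[-0.15,0.066,0]],"claw":[-1,-1,-1,-1,-1,-1,-1,-1]}'
cat > rec.py <<'E'
from bench import readout
import json
o=readout.get_obs(); print(o['time_s'],o['joints'].round(1).tolist(),o['tool_pos'].round(3).tolist(),o['ee_rot'].round(2).tolist(),o['wrist_force'].round(1).tolist())
open("d.jsonl","a").write(json.dumps([o['joints'].tolist(),o['tool_pos'].tolist(),o['ee_rot'].tolist()])+"\n")
E
python3 rec.py
```

```text
time_s: 2.38
tool_pos: [0.501, -0.1527, 0.4555]
ee_rot: [[0.361, 0.916, -0.175], [0.827, -0.402, -0.394], [-0.432, -0.003, -0.902]]
wrist_force: [0.1, -1.2, -0.2]
opening: 0.0872
2.375 [18.5, 13.8, -30.3, 64.4, 30.8, 116.3, -24.9] [0.501, -0.153, 0.456] [[0.36, 0.92, -0.18], [0.83, -0.4, -0.39], [-0.43, -0.0, -0.9]] [0.1, -1.2, -0.2]
```

```bash
cat >> kin.py <<'E'
import json,os
sg=(-1,1,-1,1,-1,1,-1)
if os.path.exists("d.jsonl"):
    for l in open("d.jsonl"): D.append(tuple(json.loads(l)))
def cols(q):
    M,o=chain(q,sg)
    return np.stack([np.array([0,0,1]),o[0][:,0],o[1][:,2],o[1][:,0],o[3][:,2],o[3][:,0],o[5][:,2],o[5][:,0]],1)
def fitL():
    A=np.vstack([cols(d[0]) for d in D]); b=np.hstack([d[1] for d in D])
    x=np.linalg.lstsq(A,b,rcond=1e-4)[0]; return x,(A@x-b)
E
python3 -c "
from kin import *
x,r=fitL();print(x.round(4),r.round(4))"
```

```text
[ 0.0219  0.285   0.3203  0.1315  0.4034 -0.1177  0.1226  0.3088] [ 0.0176  0.0067 -0.     -0.0082 -0.0043 -0.      0.0002 -0.0001  0.0001]
```

```bash
sed -i 's/o\[1\]\[:,0\]/o[2][:,0]/' kin.py
python3 -c "
from kin import *
x,r=fitL();print(x.round(4),r.round(4))
import kin
A=np.vstack([cols(d[0])[:,[0,2,4,6]] for d in D]); b=np.hstack([d[1] for d in D])
y=np.linalg.lstsq(A,b,rcond=None)[0];print(y,(A@y-b).round(4))
A=np.vstack([cols(d[0])[:,[0,2,3,4,5,6]] for d in D]); b=np.hstack([d[1] for d in D])
y=np.linalg.lstsq(A,b,rcond=None)[0];print(y,(A@y-b).round(4))
"
```

```text
[ 0.1345  0.4154  0.4275  0.3373  0.2335 -0.0552  0.2468  0.4892] [ 0.0171  0.0066 -0.0004 -0.008  -0.0043  0.0005  0.0002 -0.0001 -0.0001]
[0.19739191 0.57672592 0.46109646 0.45482622] [ 0.0452  0.0039  0.0007  0.0306  0.031  -0.0003 -0.008   0.0033 -0.0004]
[ 0.22474762  0.62277691 -0.00304476  0.45461335  0.0549507   0.4742073 ] [ 0.0428  0.0098  0.001   0.0294  0.033  -0.0013  0.0014 -0.0006  0.0003]
```

```bash

python3 -c "
from kin import *
b=np.hstack([d[1] for d in D])
for idx in ([0,2,4,6],[0,2,4,6,3],[0,2,4,6,5],[0,2,4,6,7]):
  A=np.vstack([np.hstack([cols(d[0])[:,idx],np.eye(3)[:,:2]]) for d in D])
  y=np.linalg.lstsq(A,b,rcond=None)[0];print(idx,y.round(4),(A@y-b).round(4))
"
```

```text
[0, 2, 4, 6] [ 0.2127  0.5115  0.4813  0.4055 -0.0297 -0.02  ] [ 0.0162 -0.0141 -0.0008  0.0082  0.0032 -0.     -0.0244  0.011   0.0008]
[0, 2, 4, 6, 3] [ 0.2425  0.5127  0.4693  0.4324  0.0214 -0.0342 -0.0121] [ 0.0153 -0.0143 -0.0011  0.0091  0.0034  0.0008 -0.0245  0.0109  0.0002]
[0, 2, 4, 6, 5] [ 0.3128  0.6255  0.4571  0.4489  0.1718 -0.0362 -0.0287] [ 0.0009 -0.0002  0.0015 -0.0009 -0.0001 -0.0025  0.      0.0003  0.0011]
[0, 2, 4, 6, 7] [ 0.4816  0.47    0.4694  0.6342 -0.1224 -0.0836  0.0679] [ 0.0029 -0.0143  0.0028  0.0161  0.0064 -0.0007 -0.019   0.0079 -0.0021]
```

```bash
python3 - <<'E'
from h import *
for a,b in [((235,290),(206,93)),((268,222),(312,128))]:
    r=least_squares(lambda P:np.concatenate([proj("scene",P)-a,proj("top",P)-b]),[.7,-.1,.1]); print(r.x.round(3),r.fun.round(1))
p=(.5195,-.2287,-1.9856)
# into shaker frame
for P in [r.x]:
    pass
E
```

```text
[ 0.721 -0.045  0.2  ] [ 0.6  0.1  0.1 -0.6]
[ 0.635 -0.306  0.157] [-2.7 -0.5 -0.5  2.3]
```

```bash
python3 -m inch '{"dp":[[25,30,-30],[25,30,-40],[25,30,-40],[25,30,-40],[10,10,-30],[0,0,0]],"delta_rot":[[0,0,0],[0,0,0],[0,0,0],[-0.1,0.044,0],[-0.1,0.044,0],[0,0,0]],"claw":[1,1,1,1,1,1]}'; python3 rec.py
```

```text
time_s: 3.12
tool_pos: [0.6092, -0.0222, 0.2693]
ee_rot: [[0.307, 0.917, -0.256], [0.723, -0.4, -0.563], [-0.619, -0.013, -0.786]]
wrist_force: [-0.1, -0.3, -0.1]
opening: 0.0352
3.125 [-2.3, 36.4, -29.2, 62.0, 41.6, 115.2, -46.5] [0.609, -0.022, 0.269] [[0.31, 0.92, -0.26], [0.72, -0.4, -0.56], [-0.62, -0.01, -0.79]] [-0.1, -0.3, -0.1]
```

```bash
cat > snap.py <<'E'
import sys,cv2
from bench import vision
for c in sys.argv[2:]:
    im=vision.read_camera(c); cv2.imwrite(f"pics/{c}{sys.argv[1]}.png",im[:,:,::-1])
E
python3 snap.py 2 scene wrist; python3 -c "
from kin import *
b=np.hstack([d[1] for d in D])
def lat(q):
  M,o=chain(q,sg); return np.stack([o[0][:,1],o[2][:,1],o[4][:,1]],1)
for idx in ([0,2,4,6],[0,2,4,6,3,5],[0,2,4,6,7],[0,2,3,4,5,6,7]):
  A=np.vstack([np.hstack([cols(d[0])[:,idx],lat(d[0])]) for d in D])
  y=np.linalg.lstsq(A,b,rcond=None)[0];print(idx,y.round(4),(A@y-b).round(4))
"
```

```text
[0, 2, 4, 6] [ 2.582e-01  4.486e-01  4.900e-01  3.883e-01 -2.180e-02 -2.350e-02
 -4.000e-04] [ 0. -0.  0. -0.  0. -0.  0. -0. -0. -0.  0.  0.]
[0, 2, 4, 6, 3, 5] [ 2.582e-01  4.485e-01  4.900e-01  3.883e-01 -0.000e+00 -0.000e+00
 -2.180e-02 -2.350e-02 -3.000e-04] [ 0. -0. -0. -0. -0. -0.  0. -0.  0. -0.  0. -0.]
[0, 2, 4, 6, 7] [ 2.582e-01  4.486e-01  4.900e-01  3.884e-01  0.000e+00 -2.180e-02
 -2.350e-02 -4.000e-04] [ 0. -0.  0. -0.  0. -0.  0. -0.  0. -0.  0. -0.]
[0, 2, 3, 4, 5, 6, 7] [ 2.582e-01  4.485e-01 -1.000e-04  4.901e-01 -0.000e+00  3.883e-01
 -0.000e+00 -2.180e-02 -2.350e-02 -3.000e-04] [ 0.  0.  0. -0. -0. -0.  0.  0.  0. -0. -0. -0.]
```

View pics/scene2.png

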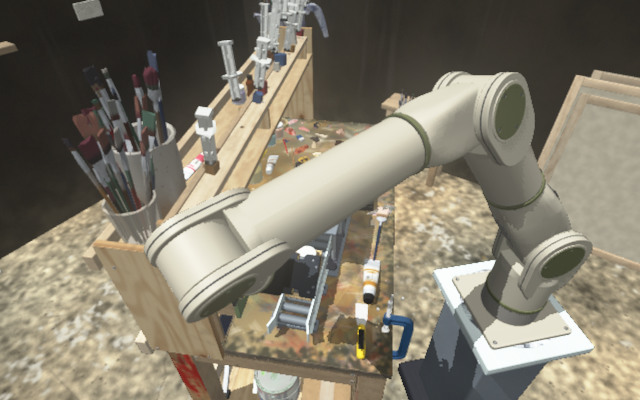

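View pics/wrist2.png

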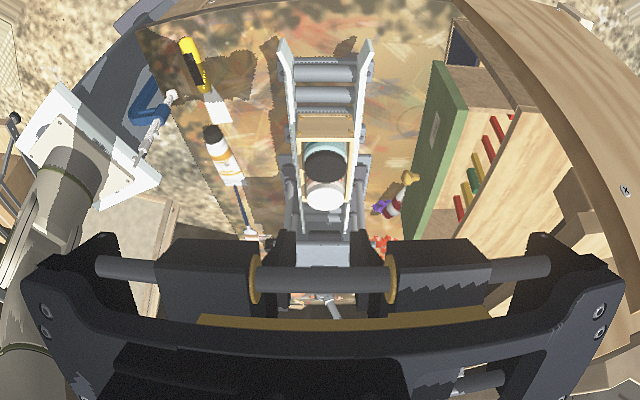

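```bash
python3 - <<'E'
import cv2
from h import *
for a,b in [((192,272),(170,40)),((192,272),(185,88))]:
    r=least_squares(lambda P:np.concatenate([proj("scene",P)-a,proj("top",P)-b]),[.7,-.1,.1]); print(r.x.round(3),r.fun.round(1))
a=cv2.imread("pics/top0.png")[0:170,140:360]; cv2.imwrite("pics/t2.png",cv2.resize(a,(770,595),interpolation=cv2.INTER_CUBIC))
E
```

```text
[0.789 0.001 0.339] [-2.2 -0.5 -0.3  2.5]
[ 0.758 -0.025  0.284] [ 20.    4.5   3.4 -22.5]
```

View pics/t2.png

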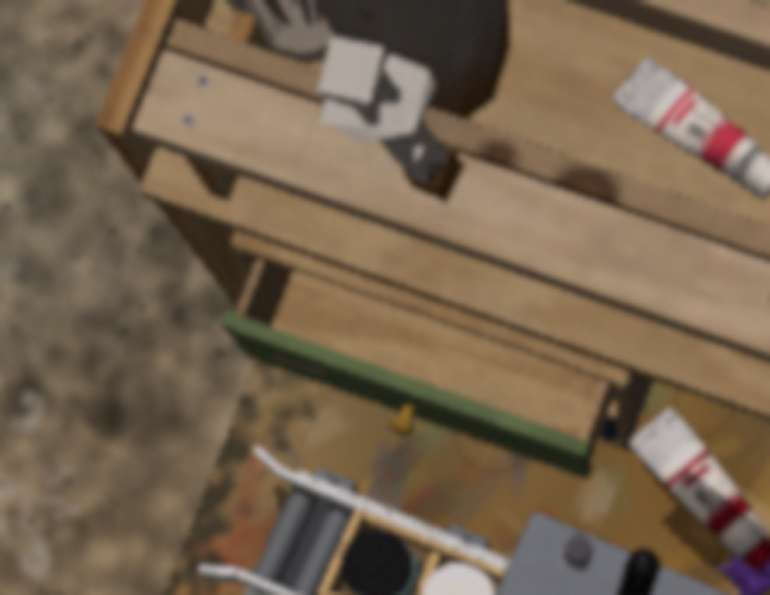

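```bash
cat >> kin.py <<'E'
LB=np.array([-148.97,-28.65,-84.17,9.2,-72.65,3.7,-149.18]);UB=np.array([148.97,121.19,76.75,138.47,252.65,117.97,149.18])
def fk(q):
    M,o=chain(q,sg,90)
    return np.array([0,0,.2582])-.0218*o[0][:,1]+.4486*o[1][:,2]-.0235*o[2][:,1]+.49*o[3][:,2]+.3883*M[:,2],M,o
from scipy.optimize import least_squares
def ik(P,Rt,q0):
    def f(q):
        p,M,_=fk(q); return np.concatenate([(p-P)*50,R.from_matrix(M@Rt.T).as_rotvec()*10,(q-q0)*.0005])
    r=least_squares(f,np.clip(q0,LB+.5,UB-.5),bounds=(LB,UB)); p,M,_=fk(r.x)
    return r.x,np.linalg.norm(p-P)*1000,np.degrees(np.linalg.norm(R.from_matrix(M@Rt.T).as_rotvec()))
PS=(.5195,-.2287,-1.9856)
def Rt(th,yaw=0):
    a=PS[2]+np.radians(yaw); ex=np.array([np.cos(a),np.sin(a),0]);ey=np.array([-np.sin(a),np.cos(a),0]);zh=np.array([0,0,1.])
    t=np.radians(th); z=ex*np.sin(t)-zh*np.cos(t); y=ey; return np.stack([np.cross(y,z),y,z],1)
E
python3 - <<'E'
from kin import *
from h import S
q0=np.array(D[-1][0])
print(fk(q0)[0]-D[-1][1])
for th in (40,45,50,55,60):
    q=q0
    for x in (-.17,-.1,-.05,.02):
        P=S(PS,(x,-.012,.08)); q,e,a=ik(P,Rt(th),q); w=fk(q)
        wr=w[0]-.3883*w[1][:,2]
        print(th,x,q.round(0),round(e,1),round(a,1),"wrist",wr.round(2))
E
```

```text
[-1.44191957e-04  2.97580920e-04 -8.01541888e-05]
40 -0.17 [  2.  40. -28.  81.  43.  97. -57.] 0.0 0.0 wrist [0.68 0.16 0.38]
40 -0.1 [  8.  35. -28.  88.  43.  92. -54.] 0.0 0.0 wrist [0.65 0.1  0.38]
40 -0.05 [ 12.  32. -27.  93.  44.  89. -52.] 0.0 0.0 wrist [0.63 0.05 0.38]
40 0.02 [ 17.  29. -25.  98.  45.  84. -48.] 0.0 0.0 wrist [ 0.6  -0.01  0.38]
45 -0.17 [ -1.  43. -27.  79.  45. 101. -58.] 0.0 0.0 wrist [0.69 0.18 0.35]
45 -0.1 [  5.  38. -26.  87.  46.  96. -56.] 0.0 0.0 wrist [0.66 0.12 0.35]
45 -0.05 [  9.  35. -26.  91.  47.  93. -54.] 0.0 0.0 wrist [0.64 0.07 0.35]
45 0.02 [ 14.  32. -24.  97.  48.  88. -51.] 0.0 0.0 wrist [0.61 0.01 0.35]
50 -0.17 [ -3.  46. -26.  77.  47. 105. -59.] 0.0 0.0 wrist [0.7  0.2  0.33]
50 -0.1 [  2.  41. -25.  85.  48. 100. -58.] 0.0 0.0 wrist [0.67 0.14 0.33]
50 -0.05 [  6.  38. -24.  90.  49.  96. -56.] 0.0 0.0 wrist [0.65 0.09 0.33]
50 0.02 [ 11.  34. -23.  96.  51.  91. -53.] 0.0 0.0 wrist [0.62 0.03 0.33]
55 -0.17 [ -6.  49. -24.  75.  49. 108. -60.] 0.0 0.0 wrist [0.71 0.22 0.3 ]
55 -0.1 [ -1.  44. -24.  83.  50. 103. -59.] 0.0 0.0 wrist [0.68 0.16 0.3 ]
55 -0.05 [  3.  41. -23.  89.  51. 100. -58.] 0.0 0.0 wrist [0.66 0.11 0.3 ]
55 0.02 [  8.  37. -22.  95.  53.  95. -56.] 0.0 0.0 wrist [0.63 0.05 0.3 ]
60 -0.17 [ -8.  52. -23.  73.  51. 111. -60.] 0.0 0.0 wrist [0.71 0.24 0.27]
60 -0.1 [ -3.  47. -22.  82.  52. 107. -60.] 0.0 0.0 wrist [0.68 0.18 0.27]
60 -0.05 [  0.  44. -21.  87.  53. 103. -59.] 0.0 0.0 wrist [0.66 0.13 0.27]
60 0.02 [  5.  40. -20.  94.  55.  98. -58.] 0.0 0.0 wrist [0.64 0.07 0.27]
```

```bash
python3 - <<'E'
from bench import vision, readout, pinpoint
import numpy as np
k=vision.get_calibration("wrist"); print(k)
o=readout.get_obs()
m=k["mount"]; K=k["mtx"]
T=np.eye(4); T[:3,:3]=o["ee_rot"]; T[:3,3]=o["tool_pos"]
W=T@m; print("cam world",W[:3,3])
PS=(.5195,-.2287,-1.9856); ex=np.array([np.cos(PS[2]),np.sin(PS[2])]); ey=np.array([-ex[1],ex[0]])
vision.read_camera("wrist")
for n,z in [("shaker",0),("carrier",.05),("push_face",.08),("jar_teal",.056),("jar_orange",.056),("lever_grip",.302),("lever_pivot",.216)]:
    for r in pinpoint("wrist",n)[:1]:
        d=(np.array(r["pixel"])-K[:2,2])/K[0,0]; t=np.linalg.norm(d)
        v=np.array([d[0]/t*np.sin(t),d[1]/t*np.sin(t),np.cos(t)]) ; v=W[:3,:3]@v
        P=W[:3,3]+v*(z-W[2,3])/v[2]; q=P[:2]-np.array(PS[:2]); print(n,r["pixel"],round(r["score"],2),P.round(3),"shaker",(q@ex).round(4),(q@ey).round(4))
E
```

```text
{'mtx': array([[309.70691629,   0.        , 322.31750011],
       [  0.        , 309.70691629, 196.784784  ],
       [  0.        ,   0.        ,   1.        ]]), 'mount': array([[-4.29609460e-04, -9.59763284e-01, -2.80809998e-01,
         7.74694604e-02],
       [ 9.99998713e-01, -8.46403734e-04,  1.36297967e-03,
         8.62843399e-04],
       [-1.54581648e-03, -2.80809051e-01,  9.59762412e-01,
        -1.97402551e-01],
       [ 0.00000000e+00,  0.00000000e+00,  0.00000000e+00,
         1.00000000e+00]])}
cam world [0.6850575  0.14099267 0.38337032]
carrier [321.9, 148.8] 0.71 [ 0.547 -0.167  0.05 ] shaker -0.0681 0.0004
push_face [326.2, 125.2] 0.87 [ 0.582 -0.101  0.08 ] shaker -0.1419 0.0063
jar_teal [323.4, 135.7] 0.94 [ 0.563 -0.137  0.056] shaker -0.1011 0.0027
jar_orange [322.6, 135.7] 0.31 [ 0.562 -0.137  0.056] shaker -0.1011 0.0015
lever_pivot [324.8, 286.1] 0.85 [ 0.495 -0.298  0.216] shaker 0.0729 0.0053
```

```bash
cat > go.py <<'E'
# usage go.py x y z th [yaw]: delta to target in shaker mm
import sys; from kin import *; from h import S
from bench import readout
o=readout.get_obs(); a=[float(v) for v in sys.argv[1:]]
P=S(PS,(a[0]/1e3,a[1]/1e3,a[2]/1e3)); T=Rt(a[3],a[4] if len(a)>4 else 0)
ex=np.array([np.cos(PS[2]),np.sin(PS[2])]); ey=np.array([-ex[1],ex[0]]); d=o['tool_pos'][:2]-np.array(PS[:2])
print("now shaker",(d@ex*1e3).round(1),(d@ey*1e3).round(1),(o['tool_pos'][2]*1e3).round(1),"dp",((P-o['tool_pos'])*1e3).round(1),"rot",R.from_matrix(T@o['ee_rot'].T).as_rotvec().round(3),"F",o['wrist_force'].round(1),"Fx_sh",(o['wrist_force'][:2]@ex).round(2),o['joints'].round(0))
E
python3 go.py -195 -15 80 50
```

```text
now shaker -222.1 0.9 275.9 dp [ -25.4  -18.4 -195.9] rot [-0.195  0.083  0.003] F [ 0.7  0.5 -0.2] Fx_sh -0.71 [ -2.  36. -29.  62.  42. 115. -46.]
```

```bash
python3 -m inch '{"dp":[[-4,-3,-20],[-4,-3,-30],[-5,-3,-36],[-5,-3,-36],[-4,-3,-36],[-3,-3,-30],[0,0,0],[0,0,0]],"delta_rot":[[0,0,0],[-0.04,0.017,0],[-0.04,0.017,0],[-0.04,0.017,0],[-0.04,0.017,0],[-0.035,0.015,0],[0,0,0],[0,0,0]],"claw":[0.31,0.31,0.31,0.31,0.31,0.31,0.31,0.31]}'; python3 go.py -195 -15 80 50; python3 snap.py 3 scene wrist
```

```text
time_s: 4.62
tool_pos: [0.5856, -0.0432, 0.0886]
ee_rot: [[0.262, 0.914, -0.31], [0.588, -0.406, -0.7], [-0.765, 0.001, -0.644]]
wrist_force: [-0.5, -1.0, 0.4]
opening: 0.0301
now shaker -196.4 -14.3 88.6 dp [-1.2 -1.  -8.6] rot [-0.001  0.001  0.003] F [-0.5 -1.   0.4] Fx_sh 1.09 [ -5.  47. -26.  74.  47. 107. -59.]
```

View pics/scene3.png

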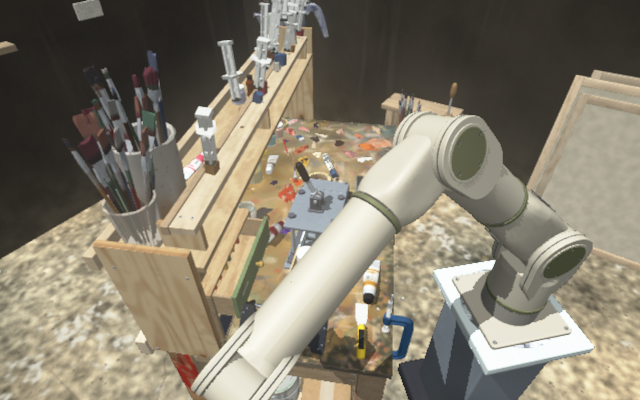

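View pics/wrist3.png

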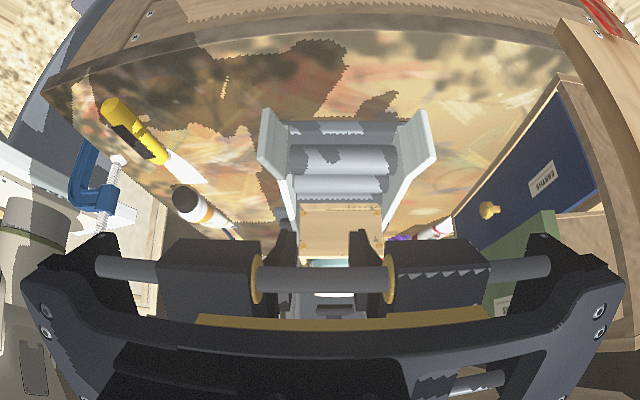

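```bash
python3 -m inch '{"dp":[[0,0,-6],[0,0,-6],[-4,-9,0],[-4,-9,0],[-4,-9,0],[-2,-4.6,0],[-2,-4.6,0],[-2,-4.6,0],[-2,-4.6,0],[-2,-4.6,0]],"delta_rot":[[0,0,0],[0,0,0],[0,0,0],[0,0,0],[0,0,0],[0,0,0],[0,0,0],[0,0,0],[0,0,0],[0,0,0]],"claw":[0.31,0.31,0.31,0.31,0.31,0.31,0.31,0.31,0.31,0.31]}'; python3 go.py 20 -15 77 50; python3 snap.py 4 wrist top
```

```text
time_s: 5.98
tool_pos: [0.5627, -0.0934, 0.075]
ee_rot: [[0.26, 0.914, -0.311], [0.587, -0.405, -0.7], [-0.767, -0.001, -0.642]]
wrist_force: [0.9, 0.1, -0.5]
opening: 0.0299
now shaker -141.2 -15.0 75.0 dp [ -65.  -147.5    2. ] rot [ 0.    -0.001  0.002] F [ 0.9  0.1 -0.5] Fx_sh -0.5 [ -1.  44. -25.  81.  47. 102. -59.]
```

View pics/wrist4.png

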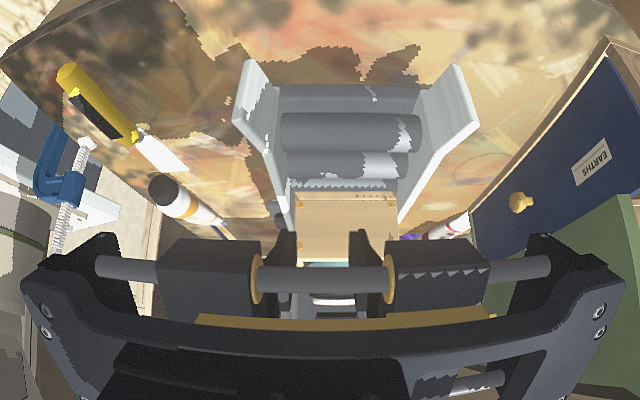

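View pics/top4.png

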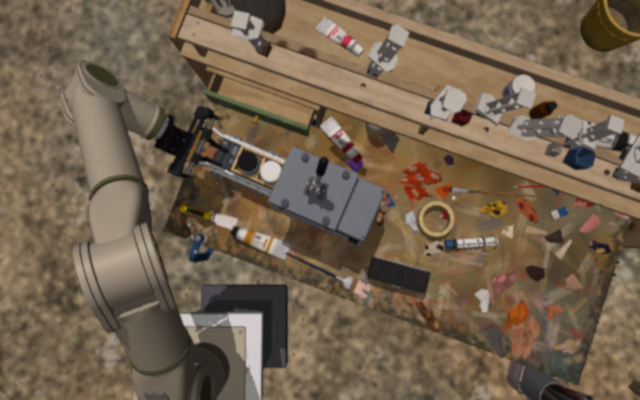

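```bash
python3 -m inch '{"dp":[[-2,-4.6,0],[-2,-4.6,0],[-2,-4.6,0],[-2,-4.6,0],[-2,-4.6,0],[-2,-4.6,0],[-2,-4.6,0],[-2,-4.6,0]],"delta_rot":[[0,0,0],[0,0,0],[0,0,0],[0,0,0],[0,0,0],[0,0,0],[0,0,0],[0,0,0]],"claw":[0.31,0.31,0.31,0.31,0.31,0.31,0.31,0.31]}'; python3 go.py 20 -15 75 50; python3 snap.py 5 wrist top
```

```text
time_s: 7.08
tool_pos: [0.5468, -0.13, 0.075]
ee_rot: [[0.26, 0.914, -0.311], [0.588, -0.405, -0.7], [-0.766, -0.001, -0.643]]
wrist_force: [1.1, 2.7, -0.4]
opening: 0.0302
now shaker -101.4 -14.8 75.0 dp [ -49.1 -111.     0. ] rot [-0.    -0.001  0.002] F [ 1.1  2.7 -0.4] Fx_sh -2.9 [  2.  41. -25.  85.  48. 100. -58.]
```

View pics/wrist5.png

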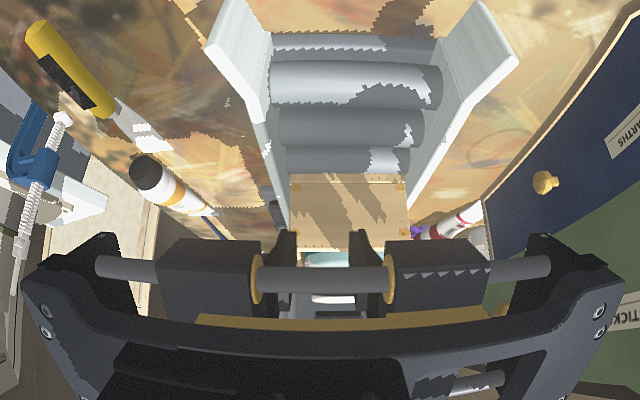

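View pics/top5.png

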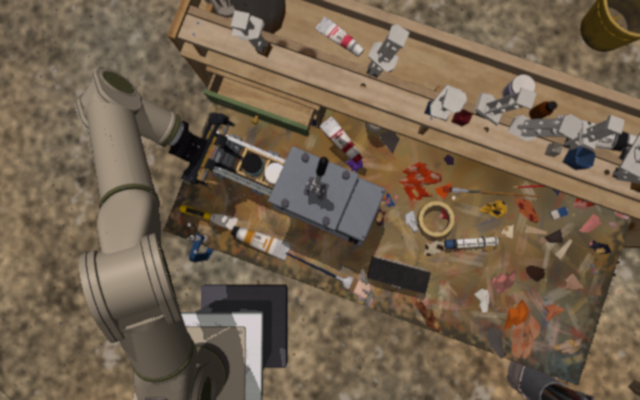

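```bash
python3 -m inch '{"dp":[[-2,-4.6,0],[-2,-4.6,0],[-2,-4.6,0],[-2,-4.6,0],[-2,-4.6,0],[-2,-4.6,0],[-2,-4.6,0],[-2,-4.6,0],[-2,-4.6,0],[-2,-4.6,0]],"delta_rot":[[0,0,0],[0,0,0],[0,0,0],[0,0,0],[0,0,0],[0,0,0],[0,0,0],[0,0,0],[0,0,0],[0,0,0]],"claw":[0.31,0.31,0.31,0.31,0.31,0.31,0.31,0.31,0.31,0.31]}'; python3 go.py 20 -15 75 50; python3 snap.py 6 wrist top scene
```

```text
time_s: 8.43
tool_pos: [0.5267, -0.1763, 0.075]
ee_rot: [[0.26, 0.914, -0.311], [0.587, -0.405, -0.7], [-0.767, -0.001, -0.642]]
wrist_force: [-0.7, 1.4, 0.4]
opening: 0.03
now shaker -50.8 -14.5 75.0 dp [-29.  -64.6  -0. ] rot [ 0.    -0.001  0.003] F [-0.7  1.4  0.4] Fx_sh -1.02 [  6.  38. -24.  90.  49.  96. -57.]
```

View pics/wrist6.png

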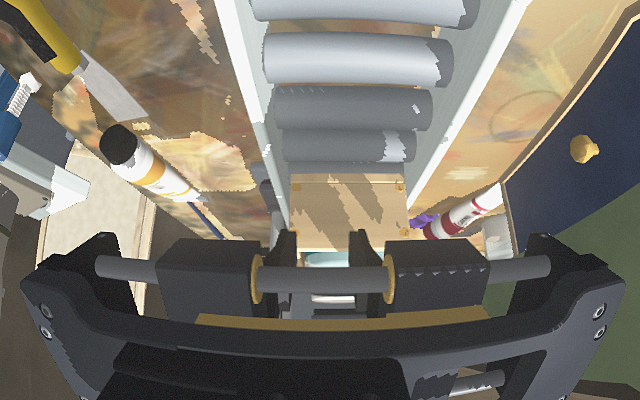

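View pics/scene6.png

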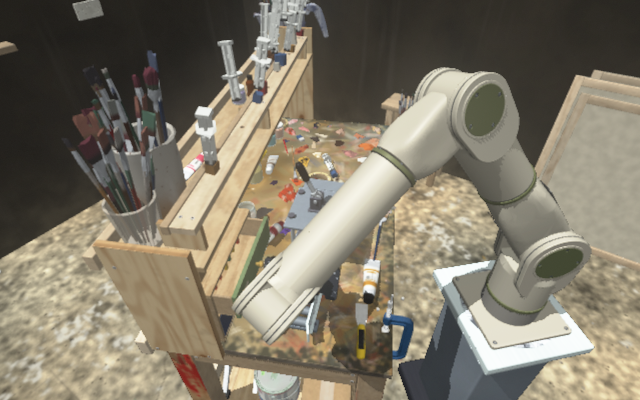

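```bash
python3 -m inch '{"dp":[[-2,-4.6,0],[-2,-4.6,0],[-2,-4.6,0],[-2,-4.6,0],[-2,-4.6,0],[-2,-4.6,0],[-2,-4.6,0],[-2,-4.6,0],[-2,-4.6,0],[-2,-4.6,0]],"delta_rot":[[0,0,0],[0,0,0],[0,0,0],[0,0,0],[0,0,0],[0,0,0],[0,0,0],[0,0,0],[0,0,0],[0,0,0]],"claw":[0.31,0.31,0.31,0.31,0.31,0.31,0.31,0.31,0.31,0.31]}'; python3 go.py 20 -15 75 50;python3 snap.py 7 wrist top
```

```text
time_s: 9.82
tool_pos: [0.5067, -0.2223, 0.075]
ee_rot: [[0.26, 0.914, -0.311], [0.587, -0.405, -0.7], [-0.766, -0.001, -0.642]]
wrist_force: [1.0, 1.2, 0.1]
opening: 0.0301
now shaker -0.7 -14.3 75.0 dp [ -9.  -18.7   0. ] rot [ 0.    -0.001  0.003] F [1.  1.2 0.1] Fx_sh -1.55 [  9.  36. -24.  94.  50.  93. -55.]
```

View pics/wrist7.png

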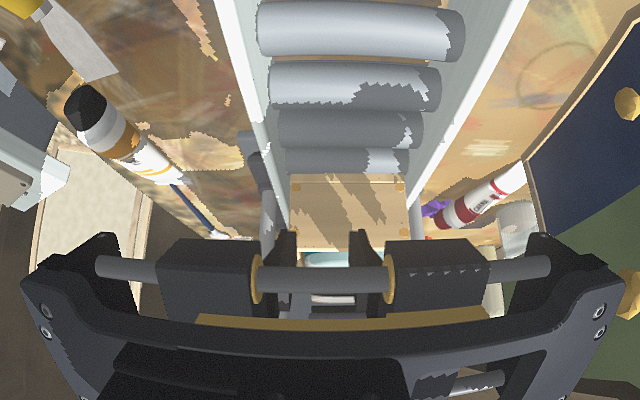

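View pics/top7.png

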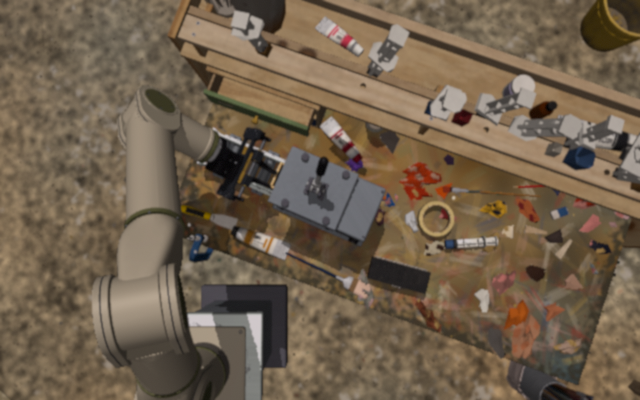

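```bash
python3 -m inch '{"dp":[[-1.2,-2.75,0],[-1.2,-2.75,0],[-1.2,-2.75,0],[-1,-1.8,0],[-1,-1.8,0]],"delta_rot":[[0,0,0],[0,0,0],[0,0,0],[0,0,0],[0,0,0]],"claw":[0.31,0.31,0.31,0.31,0.31]}'; python3 go.py 20 -15 75 50
python3 -m inch '{"dp":[[-0.4,-0.9,0],[-0.4,-0.9,0],[-0.4,-0.9,0]],"delta_rot":[[0,0,0],[0,0,0],[0,0,0]],"claw":[0.31,0.31,0.31]}'; python3 go.py 20 -15 75 50
```

```text
time_s: 10.55
tool_pos: [0.5013, -0.234, 0.075]
ee_rot: [[0.26, 0.914, -0.311], [0.587, -0.405, -0.701], [-0.767, -0.001, -0.642]]
wrist_force: [1.1, 1.2, 0.5]
opening: 0.0301
now shaker 12.2 -14.5 75.0 dp [-3.6 -6.9 -0. ] rot [ 0.    -0.001  0.002] F [1.1 1.2 0.5] Fx_sh -1.54 [ 10.  35. -23.  96.  51.  92. -54.]
time_s: 10.92
tool_pos: [0.5, -0.2366, 0.075]
ee_rot: [[0.26, 0.914, -0.311], [0.587, -0.405, -0.7], [-0.767, -0.001, -0.642]]
wrist_force: [1.5, 2.0, 1.0]
opening: 0.0299
now shaker 15.1 -14.6 75.0 dp [-2.3 -4.3  0. ] rot [ 0.    -0.001  0.003] F [1.5 2.  1. ] Fx_sh -2.42 [ 11.  35. -23.  96.  51.  92. -54.]
```

```bash
python3 -m inch '{"dp":[[-0.4,-0.9,0],[-0.4,-0.9,0],[-0.4,-0.9,0]],"delta_rot":[[0,0,0],[0,0,0],[0,0,0]],"claw":[0.31,0.31,0.31]}'; python3 go.py 20 -15 75 50
python3 -m inch '{"dp":[[-0.4,-0.9,0],[-0.4,-0.9,0]],"delta_rot":[[0,0,0],[0,0,0]],"claw":[0.31,0.31]}'; python3 go.py 20 -15 75 50
```

```text
time_s: 11.3
tool_pos: [0.4988, -0.2394, 0.075]
ee_rot: [[0.26, 0.914, -0.311], [0.587, -0.405, -0.7], [-0.767, -0.001, -0.642]]
wrist_force: [1.5, 2.0, 1.4]
opening: 0.0301
now shaker 18.1 -14.6 75.0 dp [-1.1 -1.6 -0. ] rot [ 0.    -0.001  0.003] F [1.5 2.  1.4] Fx_sh -2.44 [ 11.  35. -23.  96.  51.  91. -54.]
time_s: 11.55
tool_pos: [0.498, -0.2412, 0.075]
ee_rot: [[0.26, 0.914, -0.311], [0.587, -0.405, -0.7], [-0.767, -0.001, -0.642]]
wrist_force: [2.0, 0.9, 0.5]
opening: 0.0298
now shaker 20.1 -14.7 75.0 dp [-0.3  0.2  0. ] rot [ 0.    -0.001  0.003] F [2.  0.9 0.5] Fx_sh -1.62 [ 11.  35. -23.  96.  51.  91. -54.]
```

```bash
for i in 1 2 3; do echo; done; python3 -m inch '{"dp":[[-0.4,-0.9,0],[-0.4,-0.9,0]],"delta_rot":[[0,0,0],[0,0,0]],"claw":[0.31,0.31]}' | grep force; python3 -m inch '{"dp":[[-0.4,-0.9,0],[-0.4,-0.9,0]],"delta_rot":[[0,0,0],[0,0,0]],"claw":[0.31,0.31]}' | grep force; python3 go.py 20 -15 75 50; python3 snap.py 8 wrist
```

```text
wrist_force: [1.2, 0.7, 0.6]
wrist_force: [1.5, 1.3, 1.1]
now shaker 24.0 -14.7 75.0 dp [ 1.3  3.8 -0. ] rot [ 0.    -0.001  0.003] F [1.5 1.3 1.1] Fx_sh -1.81 [ 11.  34. -23.  96.  51.  91. -54.]
```

View pics/wrist8.png

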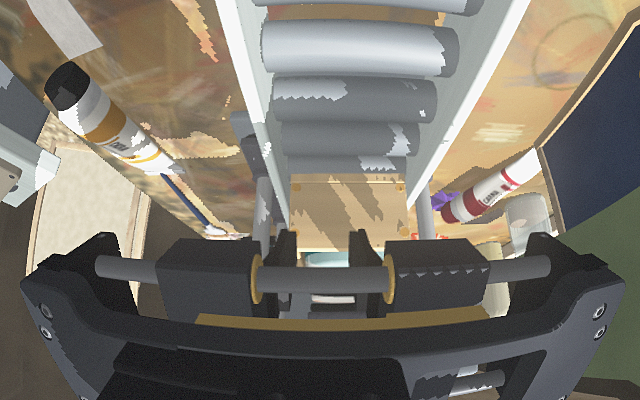

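```bash
for k in 1; do python3 -m inch '{"dp":[[-0.4,-0.9,0],[-0.4,-0.9,0]],"delta_rot":[[0,0,0],[0,0,0]],"claw":[0.31,0.31]}' | grep force; done;  python3 -m inch '{"dp":[[-0.4,-0.9,0],[-0.4,-0.9,0]],"delta_rot":[[0,0,0],[0,0,0]],"claw":[0.31,0.31]}' | grep force; python3 go.py 20 -15 75 50
```

```text
wrist_force: [1.7, 0.5, 0.9]
wrist_force: [2.0, 1.8, 1.1]
now shaker 28.0 -14.7 75.0 dp [2.9 7.4 0. ] rot [ 0.    -0.001  0.003] F [2.  1.8 1.1] Fx_sh -2.51 [ 12.  34. -23.  97.  51.  91. -54.]
```

```bash
python3 -m inch '{"dp":[[-0.4,-0.9,0],[-0.4,-0.9,0]],"delta_rot":[[0,0,0],[0,0,0]],"claw":[0.31,0.31]}' | grep force;  python3 -m inch '{"dp":[[-0.4,-0.9,0],[-0.4,-0.9,0]],"delta_rot":[[0,0,0],[0,0,0]],"claw":[0.31,0.31]}' | grep force; python3 go.py 20 -15 75 50; python3 snap.py 9 top scene
```

```text
wrist_force: [1.5, 1.8, 0.7]
wrist_force: [0.9, 1.9, 1.0]
now shaker 31.8 -14.7 75.0 dp [ 4.5 10.9 -0. ] rot [ 0.    -0.001  0.003] F [0.9 1.9 1. ] Fx_sh -2.12 [ 12.  34. -23.  97.  51.  90. -54.]
```

```bash
python3 - <<'E'
import cv2
a=cv2.imread("pics/top9.png")[110:260,180:400]; cv2.imwrite("pics/t9.png",cv2.resize(a,(792,540),interpolation=cv2.INTER_CUBIC))
E
```

```text
(no output)
```

View pics/t9.png

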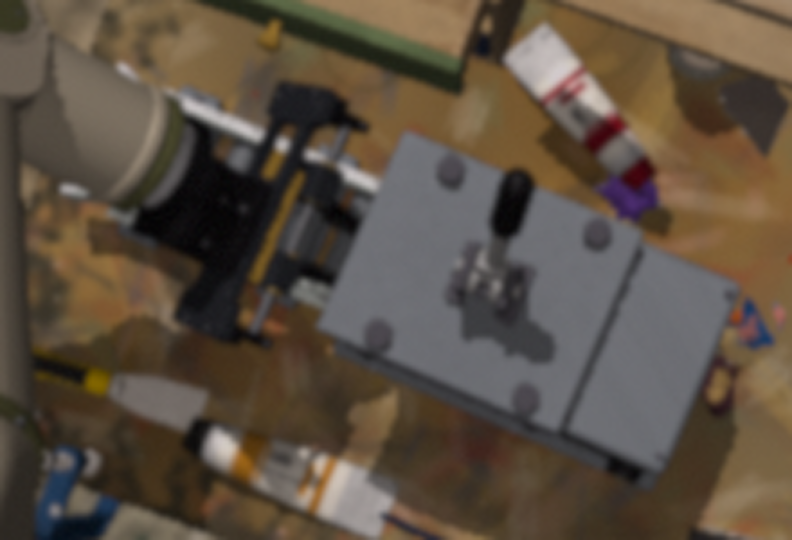

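```bash
python3 -m inch '{"dp":[[-0.4,-0.9,0],[-0.4,-0.9,0]],"delta_rot":[[0,0,0],[0,0,0]],"claw":[0.31,0.31]}' | grep force;  python3 -m inch '{"dp":[[-0.4,-0.9,0],[-0.4,-0.9,0]],"delta_rot":[[0,0,0],[0,0,0]],"claw":[0.31,0.31]}' | grep force; python3 -m inch '{"dp":[[-0.4,-0.9,0],[-0.4,-0.9,0]],"delta_rot":[[0,0,0],[0,0,0]],"claw":[0.31,0.31]}' | grep force; python3 go.py 20 -15 75 50
```

```text
wrist_force: [1.8, 2.3, 1.5]
wrist_force: [1.4, 1.0, 0.3]
wrist_force: [1.3, 1.7, 0.8]
now shaker 37.8 -14.7 75.0 dp [ 6.9 16.4  0. ] rot [ 0.    -0.001  0.003] F [1.3 1.7 0.8] Fx_sh -2.06 [ 12.  34. -23.  97.  51.  90. -53.]
```

```bash
cat > w.py <<'E'
import sys
from bench import vision, readout, pinpoint
import numpy as np, cv2
k=vision.get_calibration("wrist"); m=k["mount"]; K=k["mtx"]
PS=(.5195,-.2287,-1.9856); ex=np.array([np.cos(PS[2]),np.sin(PS[2])]); ey=np.array([-ex[1],ex[0]])
def pose():
    o=readout.get_obs(); T=np.eye(4); T[:3,:3]=o["ee_rot"]; T[:3,3]=o["tool_pos"]; return T@m
def back(W,px,z):
    d=(np.array(px)-K[:2,2])/K[0,0]; t=np.linalg.norm(d)
    v=W[:3,:3]@np.array([d[0]/t*np.sin(t),d[1]/t*np.sin(t),np.cos(t)])
    P=W[:3,3]+v*(z-W[2,3])/v[2]; q=P[:2]-np.array(PS[:2]); return P, q@ex*1e3,q@ey*1e3
def fwd(W,P):
    c=np.linalg.inv(W)@np.append(P,1); c=c[:3]; t=np.arctan2(np.hypot(c[0],c[1]),c[2]); n=np.hypot(c[0],c[1])
    return K[:2,2]+K[0,0]*t*c[:2]/n
E
python3 - <<'E'
from w import *
W=pose(); im=vision.read_camera("wrist"); cv2.imwrite("pics/wristA.png",im[:,:,::-1])
for n,z in [("shaker",0),("carrier",.05),("push_face",.08),("jar_teal",.056),("jar_orange",.056)]:
    for r in pinpoint("wrist",n)[:1]:
        P,x,y=back(W,r["pixel"],z); print(n,r["pixel"],round(r["score"],2),P.round(3),x.round(1),y.round(1))
T=readout.get_obs(); print("tcp px",fwd(W,T["tool_pos"]))
a=im[150:330,220:440,::-1]; cv2.imwrite("pics/wA.png",cv2.resize(a,(792,648)[:1]+(600,),interpolation=cv2.INTER_CUBIC))
# compare rear-face detections earlier
E
```

```text
shaker [344.9, 104.3] 0.98 [ 0.521 -0.231  0.   ] 1.4 2.1
carrier [341.9, 214.6] 0.89 [ 0.488 -0.308  0.05 ] 85.1 3.0
push_face [350.6, 217.6] 0.69 [ 0.519 -0.239  0.08 ] 9.4 3.2
tcp px [320.68704122 224.86839879]
```

View pics/wA.png

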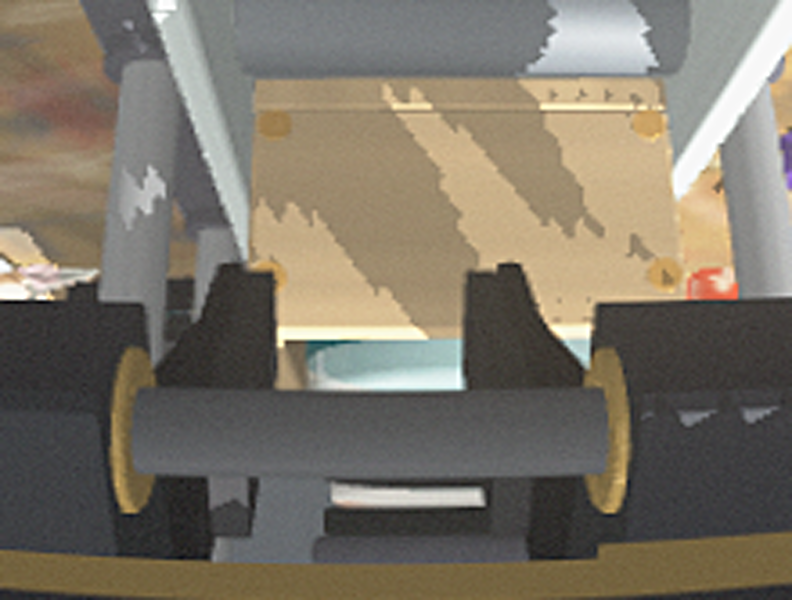

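```bash
python3 - <<'E'
from w import *
W=pose()
for px,z in [((348,173.5),.05),((348,250),.1),((291,173.5),.05),((404,173.5),.05),((290,231),.1),((355,231),.08)]:
    P,x,y=back(W,px,z); print(px,z,x.round(1),y.round(1))
from kin import Rt
o=readout.get_obs()
print(o["tool_pos"],W[:3,3])
E
python3 -c "
from bench import readout
print(readout.get_obs())"|head -5
```

```text
(348, 173.5) 0.05 10.3 2.7
(348, 250) 0.1 8.6 1.0
(291, 173.5) 0.05 10.1 -33.5
(404, 173.5) 0.05 9.7 39.3
(290, 231) 0.1 -28.0 -28.4
(355, 231) 0.08 36.4 8.4
[ 0.49074825 -0.25737432  0.07500155] [ 0.57323136 -0.07379461  0.14213509]
{'time_s': 14.25, 'joints': array([ 12.26046797,  33.80618524, -22.74756213,  97.38759481,
        51.29552127,  89.98851013, -53.32162964]), 'qvel': array([-0.05852992,  0.08636603, -0.10109111,  0.01039228, -0.02559958,
        0.10050452, -0.09482935]), 'joint_efforts': array([ 6.57595396e-01, -6.66643810e+01, -4.33775648e+00, -2.75759178e+01,
        2.27580160e+00,  3.53325896e+00,  2.20196997e-02]), 'tool_pos': array([ 0.49074825, -0.25737432,  0.07500155]), 'ee_rot': array([[ 0.25959742,  0.91405653, -0.31162453],
       [ 0.58720301, -0.40558522, -0.70049501],
```

```bash
python3 - <<'E'
from w import *
W=pose(); o=readout.get_obs(); M=o["ee_rot"]; p=o["tool_pos"]
for d in (0,10,20,30,40):
  for xo in (-9.5,9.5):
    P=p-M[:,2]*d/1e3+M[:,0]*xo/1e3
    q=P[:2]-np.array(PS[:2])
    print(d,xo,"sh x",(q@ex*1e3).round(1),"z",(P[2]*1e3).round(1),[fwd(W,P+M[:,1]*s).round(0).tolist() for s in (-.015,.015)])
E
python3 - <<'E'
import cv2
a=cv2.imread("pics/wrist2.png")[200:340,220:440]; cv2.imwrite("pics/w2.png",cv2.resize(a,(792,504),interpolation=cv2.INTER_CUBIC))
E
```

```text
0 -9.5 sh x 43.9 z 82.3 [[299.0, 237.0], [342.0, 237.0]]
0 9.5 sh x 31.7 z 67.7 [[298.0, 212.0], [343.0, 212.0]]
10 -9.5 sh x 36.3 z 88.7 [[298.0, 244.0], [343.0, 243.0]]
10 9.5 sh x 24.1 z 74.1 [[297.0, 217.0], [344.0, 217.0]]
20 -9.5 sh x 28.6 z 95.1 [[297.0, 250.0], [344.0, 250.0]]
20 9.5 sh x 16.4 z 80.6 [[296.0, 222.0], [345.0, 222.0]]
30 -9.5 sh x 20.9 z 101.5 [[296.0, 257.0], [345.0, 257.0]]
30 9.5 sh x 8.7 z 87.0 [[295.0, 228.0], [346.0, 228.0]]
40 -9.5 sh x 13.3 z 108.0 [[295.0, 265.0], [347.0, 265.0]]
40 9.5 sh x 1.1 z 93.4 [[293.0, 235.0], [348.0, 235.0]]
```

View pics/w2.png

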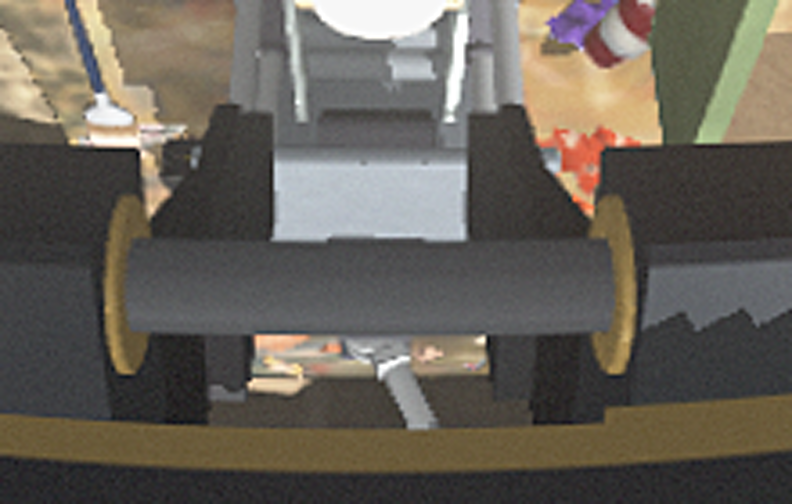

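```bash
python3 - <<'E'
from h import *
from kin import Rt
M=Rt(50); p=S(PS:=(.5195,-.2287,-1.9856),(.0318,-.0147,.075))
for d in (70,100,110,160):
  for y in (-.095,.095): 
    q=proj("top",p-M[:,2]*d/1e3+M[:,1]*y); print(d,y,q.round(1),((q-[180,110])*3.6).round())
E
```

```text
70 -0.095 [257.7 212.1] [280. 368.]
70 0.095 [287.3 146. ] [386. 130.]
100 -0.095 [248.5 208.1] [246. 353.]
100 0.095 [278.6 141. ] [355. 112.]
110 -0.095 [245.3 206.7] [235. 348.]
110 0.095 [275.7 139.4] [344. 106.]
160 -0.095 [229.1 199.6] [177. 323.]
160 0.095 [260.4 130.6] [290.  74.]
```

```bash
python3 -m inch '{"dp":[[2,4.6,0],[4,9.2,0],[4,9.2,0],[0,0,0],[0,0,0]],"delta_rot":[[0,0,0],[0,0,0],[0,0,0],[0,0,0],[0,0,0]],"claw":[0.31,0.31,0.31,1,1]}';python3 - <<'E'
from w import *
W=pose(); im=vision.read_camera("wrist"); cv2.imwrite("pics/wristB.png",im[:,:,::-1])
print("tcp px",fwd(W,readout.get_obs()["tool_pos"]))
a=im[130:330,220:440,::-1]; cv2.imwrite("pics/wB.png",cv2.resize(a,(660,600),interpolation=cv2.INTER_CUBIC))
E
```

```text
time_s: 14.88
tool_pos: [0.5008, -0.2344, 0.075]
ee_rot: [[0.259, 0.914, -0.312], [0.587, -0.405, -0.701], [-0.767, -0.001, -0.642]]
wrist_force: [-0.4, 0.5, 0.6]
opening: 0.0171
tcp px [320.69120815 224.99396301]
```

View pics/wB.png

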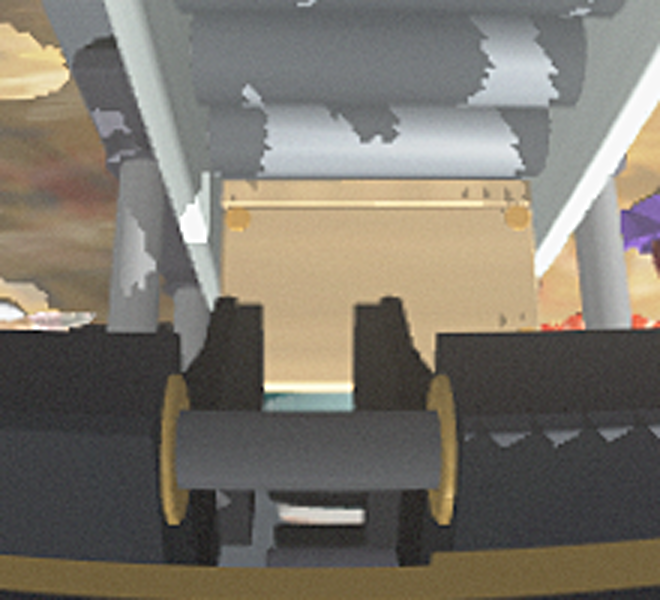

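```bash
python3 -m inch '{"dp":[[0,0,-6],[0,0,-6],[0,0,-6],[-1.6,-3.7,0],[-1.6,-3.7,0],[0,0,0]],"delta_rot":[[0,0,0],[0,0,0],[0,0,0],[0,0,0],[0,0,0],[0,0,0]],"claw":[0.31,0.31,0.31,0.31,0.31,0.31]}';python3 - <<'E'
from w import *
W=pose(); im=vision.read_camera("wrist"); cv2.imwrite("pics/wristC.png",im[:,:,::-1])
a=im[130:330,220:440,::-1]; cv2.imwrite("pics/wC.png",cv2.resize(a,(660,600),interpolation=cv2.INTER_CUBIC))
E
python3 go.py 46 -15 57 50
```

```text
time_s: 15.68
tool_pos: [0.4974, -0.2423, 0.0573]
ee_rot: [[0.26, 0.914, -0.312], [0.587, -0.406, -0.7], [-0.767, -0.001, -0.642]]
wrist_force: [0.2, 0.5, 0.3]
opening: 0.0303
now shaker 21.0 -14.7 57.3 dp [-10.3 -22.8  -0.3] rot [ 0.    -0.001  0.003] F [-1.   0.1  1. ] Fx_sh 0.34 [ 11.  36. -23.  96.  51.  90. -55.]
```

View pics/wC.png

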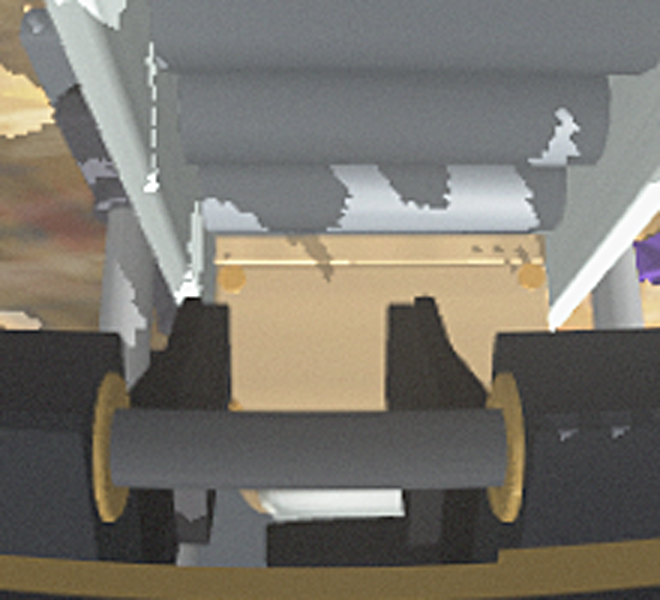

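```bash
python3 -m inch '{"dp":[[3.6,-1.6,0],[3.7,-1.6,0],[-1.2,-2.75,0],[-0.8,-1.8,0],[-0.8,-1.8,0]],"delta_rot":[[0,0,0],[0,0,0],[0,0,0],[0,0,0],[0,0,0]],"claw":[0.45,0.45,0.45,0.45,0.45]}'>/dev/null; python3 go.py 46 -7 57 50;  python3 -m inch '{"dp":[[-0.6,-1.4,0],[-0.6,-1.4,0],[-0.6,-1.4,0]],"delta_rot":[[0,0,0],[0,0,0],[0,0,0]],"claw":[0.45,0.45,0.45]}'; python3 go.py 46 -7 57 50
```

```text
now shaker 27.8 -6.9 57.0 dp [ -7.4 -16.6  -0. ] rot [ 0.    -0.001  0.003] F [ 0.3  0.6 -0.2] Fx_sh -0.72 [ 11.  36. -22.  96.  52.  90. -54.]
time_s: 16.73
tool_pos: [0.5003, -0.2555, 0.057]
ee_rot: [[0.26, 0.914, -0.311], [0.587, -0.405, -0.7], [-0.767, -0.001, -0.642]]
wrist_force: [0.5, -0.5, -0.4]
opening: 0.024
now shaker 32.3 -6.8 57.0 dp [ -5.7 -12.5  -0. ] rot [ 0.    -0.001  0.003] F [ 0.5 -0.5 -0.4] Fx_sh 0.25 [ 12.  36. -22.  96.  52.  89. -54.]
```

```bash
python3 -m inch '{"dp":[[-0.6,-1.4,0],[-0.6,-1.4,0],[-0.6,-1.4,0],[-0.6,-1.4,0]],"delta_rot":[[0,0,0],[0,0,0],[0,0,0],[0,0,0]],"claw":[0.45,0.45,0.45,0.45]}'|grep force; python3 -m inch '{"dp":[[-0.6,-1.4,0],[-0.6,-1.4,0]],"delta_rot":[[0,0,0],[0,0,0]],"claw":[0.45,0.45]}' | grep force; python3 go.py 46 -7 57 50
```

```text
wrist_force: [1.1, 1.4, 0.4]
wrist_force: [0.8, 1.1, -0.5]
now shaker 41.5 -6.7 57.0 dp [-2.1 -4.  -0. ] rot [ 0.    -0.001  0.003] F [ 0.8  1.1 -0.5] Fx_sh -1.36 [ 12.  36. -22.  97.  52.  89. -54.]
```

```bash
python3 -m inch '{"dp":[[-0.4,-0.9,0],[-0.4,-0.9,0]],"delta_rot":[[0,0,0],[0,0,0]],"claw":[0.45,0.45]}'|grep force; python3 -m inch '{"dp":[[-0.4,-0.9,0],[-0.4,-0.9,0]],"delta_rot":[[0,0,0],[0,0,0]],"claw":[0.45,0.45]}' | grep force; python3 go.py 46 -7 57 50
python3 - <<'E'
from w import *
W=pose(); im=vision.read_camera("wrist"); cv2.imwrite("pics/wristD.png",im[:,:,::-1])
for n,z in [("shaker",0),("carrier",.05),("push_face",.08)]:
    for r in pinpoint("wrist",n)[:1]:
        P,x,y=back(W,r["pixel"],z); print(n,r["pixel"],round(r["score"],2),P.round(3),x.round(1),y.round(1))
a=im[130:330,220:440,::-1]; cv2.imwrite("pics/wD.png",cv2.resize(a,(660,600),interpolation=cv2.INTER_CUBIC))
E
```

```text
wrist_force: [0.7, 1.8, -0.0]
wrist_force: [0.2, 1.4, -0.2]
now shaker 45.3 -6.7 57.0 dp [-0.6 -0.5  0. ] rot [ 0.    -0.001  0.003] F [ 0.2  1.4 -0.2] Fx_sh -1.38 [ 13.  36. -22.  97.  52.  89. -54.]
shaker [334.2, 114.9] 0.59 [ 0.522 -0.228  0.   ] -1.5 2.0
push_face [338.5, 245.4] 0.78 [ 0.517 -0.242  0.08 ] 13.1 3.5
```

View pics/wD.png

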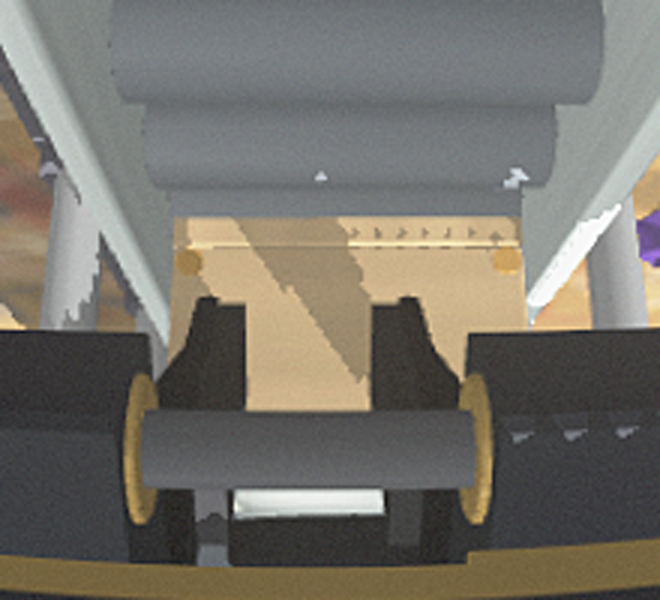

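```bash
python3 -m inch '{"dp":[[-0.4,-0.9,0],[-0.4,-0.9,0],[-0.4,-0.9,0],[-0.4,-0.9,0]],"delta_rot":[[0,0,0],[0,0,0],[0,0,0],[0,0,0]],"claw":[0.45,0.45,0.45,0.45]}'|grep force; python3 -m inch '{"dp":[[-0.4,-0.9,0],[-0.4,-0.9,0]],"delta_rot":[[0,0,0],[0,0,0]],"claw":[0.45,0.45]}' | grep force; python3 -m inch '{"dp":[[-0.4,-0.9,0],[-0.4,-0.9,0]],"delta_rot":[[0,0,0],[0,0,0]],"claw":[0.45,0.45]}' | grep force;python3 go.py 46 -7 57 50
```

```text
wrist_force: [4.6, 12.2, 2.9]
wrist_force: [7.4, 17.7, 4.3]
wrist_force: [8.9, 23.8, 6.5]
now shaker 46.7 -5.5 56.6 dp [-1.   1.3  0.4] rot [-0.006  0.004 -0.004] F [ 8.9 23.8  6.5] Fx_sh -25.32 [ 13.  35. -22.  97.  52.  88. -53.]
```

```bash
python3 -m inch '{"dp":[[1.6,3.7,0],[1.6,3.7,0],[1.6,3.7,0]],"delta_rot":[[0,0,0],[0,0,0],[0,0,0]],"claw":[0.45,0.45,0.45]}'|grep force; python3 go.py 46 -7 57 50
python3 - <<'E'
from w import *
W=pose(); im=vision.read_camera("wrist"); cv2.imwrite("pics/wristE.png",im[:,:,::-1])
for n,z in [("shaker",0),("carrier",.05),("push_face",.08)]:
    for r in pinpoint("wrist",n)[:1]:
        P,x,y=back(W,r["pixel"],z); print(n,r["pixel"],round(r["score"],2),P.round(3),x.round(1),y.round(1))
for x in (10,18,26):
    from h import S
    print(x,[fwd(W,S(PS,(x/1e3,y,z))).round(0).tolist() for y in (-.037,.037) for z in (.05,.1)])
a=im[130:330,220:440,::-1]; cv2.imwrite("pics/wE.png",cv2.resize(a,(660,600),interpolation=cv2.INTER_CUBIC))
E
```

```text
wrist_force: [-0.3, -0.0, 0.1]
now shaker 41.7 -7.0 57.1 dp [-1.7 -3.9 -0.1] rot [ 0.001 -0.002  0.004] F [-0.3 -0.   0.1] Fx_sh 0.12 [ 12.  36. -22.  97.  52.  89. -54.]
shaker [334.7, 118.0] 0.56 [ 0.522 -0.228  0.   ] -1.7 2.1
carrier [332.5, 238.6] 0.85 [ 0.481 -0.323  0.05 ] 101.3 2.8
push_face [339.0, 249.2] 0.64 [ 0.516 -0.247  0.08 ] 18.7 4.0
10 [[271.0, 197.0], [266.0, 280.0], [393.0, 197.0], [399.0, 279.0]]
18 [[273.0, 202.0], [268.0, 282.0], [390.0, 202.0], [396.0, 281.0]]
26 [[274.0, 207.0], [271.0, 284.0], [388.0, 206.0], [393.0, 283.0]]
```

View pics/wE.png

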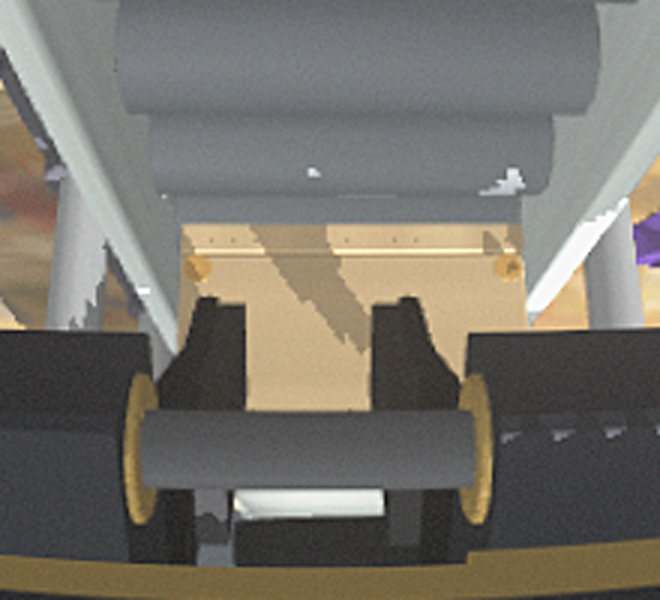

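```bash
python3 -m inch '{"dp":[[-0.4,-0.9,0],[-0.4,-0.9,0],[-0.4,-0.9,0]],"delta_rot":[[0,0,0],[0,0,0],[0,0,0]],"claw":[0.45,0.45,0.45]}'|grep force; python3 go.py 46 -7 57 50; python3 -m inch '{"dp":[[-0.4,-0.9,0]],"delta_rot":[[0,0,0]],"claw":[0.45]}' | grep force;python3 go.py 46 -7 57 50
```

```text
wrist_force: [-0.0, -0.2, 0.3]
now shaker 44.2 -6.8 57.0 dp [-0.9 -1.5 -0. ] rot [ 0.    -0.001  0.003] F [-0.  -0.2  0.3] Fx_sh 0.14 [ 13.  36. -22.  97.  52.  89. -54.]
wrist_force: [0.2, 0.4, -0.2]
now shaker 45.2 -6.8 57.0 dp [-0.5 -0.7 -0. ] rot [ 0.    -0.001  0.003] F [ 0.2  0.4 -0.2] Fx_sh -0.45 [ 13.  36. -22.  97.  52.  89. -54.]
```

```bash
python3 -m inch '{"dp":[[-0.3,-0.6,0]],"delta_rot":[[0,0,0]],"claw":[0.45]}'|grep force;  python3 -m inch '{"dp":[[-0.3,-0.6,0]],"delta_rot":[[0,0,0]],"claw":[0.45]}'|grep force; python3 -m inch '{"dp":[[0,0,0]],"delta_rot":[[0,0,0]],"claw":[0.45]}'|grep force;python3 go.py 46 -7 57 50
```

```text
wrist_force: [-0.6, 0.6, -0.1]
wrist_force: [1.0, 2.3, 0.3]
wrist_force: [0.5, 2.0, 0.7]
now shaker 45.8 -6.8 57.0 dp [-0.3 -0.1  0. ] rot [-0.    -0.001  0.002] F [0.5 2.  0.7] Fx_sh -2.04 [ 13.  36. -22.  97.  52.  88. -54.]
```

```bash
python3 -m inch '{"dp":[[-0.3,-0.6,0],[-0.3,-0.6,0]],"delta_rot":[[0,0,0],[0,0,0]],"claw":[0.45,0.45]}'|grep force;python3 -m inch '{"dp":[[0,0,0]],"delta_rot":[[0,0,0]],"claw":[0.45]}'|grep force;python3 go.py 46 -7 57 50
```

```text
wrist_force: [1.9, 8.1, 1.5]
wrist_force: [1.2, 7.1, 2.2]
now shaker 46.2 -6.7 56.9 dp [-0.2  0.3  0.1] rot [-0.001 -0.     0.001] F [1.2 7.1 2.2] Fx_sh -7.0 [ 13.  36. -22.  97.  52.  88. -54.]
```

```bash
python3 -m inch '{"dp":[[0.4,0.9,0],[1.2,2.7,0],[4,9,0],[8,18,0],[10,22,0],[10,22,0],[8,18,0],[0,0,30],[0,0,50],[0,0,50]],"delta_rot":[[0,0,0],[0,0,0],[0,0,0],[0,0,0],[0,0,0],[0,0,0],[0,0,0],[0,0,0],[0,0,0],[0,0,0]],"claw":[0.45,0.45,0.45,0.45,0.45,0.45,0.45,0.45,0,0]}'; python3 go.py 96 40 350 0 -90
cat > lev.py <<'E'
from kin import *; from h import S
from bench import readout
q0=readout.get_obs()["joints"]
for yaw in (-90,90):
    for th in (0,):
      q=q0
      for step in [("pre",(.096,.04,.36)),]+[(a,(.096,.095*np.sin(np.radians(25)-a),.216+.095*np.cos(np.radians(25)-a)-.048)) for a in (0,.44,.9,1.4,1.7,2.0)]:
        P=S(PS,step[1]); q,e,an=ik(P,Rt(th,0)@R.from_euler("Z",-yaw,degrees=True).as_matrix(),q)
        print(yaw,step[0],np.array(step[1]).round(3),q.round(0),round(e,1),round(an,1))
E
python3 lev.py; python3 snap.py F scene
```

```text
time_s: 22.25
tool_pos: [0.5357, -0.1761, 0.1883]
ee_rot: [[0.259, 0.914, -0.312], [0.588, -0.405, -0.7], [-0.767, -0.002, -0.642]]
wrist_force: [0.7, 0.4, 0.2]
opening: 0.0367
now shaker -54.7 -6.4 188.3 dp [ -18.3 -156.6  161.7] rot [ 0.347 -0.9   -1.46 ] F [0.7 0.4 0.2] Fx_sh -0.63 [  6.  32. -25.  85.  48. 104. -48.]
-90 pre [0.096 0.04  0.36 ] [ 36.  17. -10.  66.   3.  97. -87.] 0.0 0.0
-90 0 [0.096 0.04  0.254] [ 37.  17. -10.  79.   3.  85. -87.] 0.0 0.0
-90 0.44 [ 0.096 -0.     0.263] [ 38.  12. -10.  84.   2.  85. -86.] 0.0 0.0
-90 0.9 [ 0.096 -0.042  0.253] [ 39.   6. -10.  91.   1.  83. -85.] 0.0 0.0
-90 1.4 [ 0.096 -0.078  0.222] [ 39.   3. -10.  99.   0.  79. -84.] 0.0 0.0
-90 1.7 [ 0.096 -0.091  0.197] [ 40.   2. -10. 103.   0.  76. -84.] 0.0 0.0
-90 2.0 [ 0.096 -0.095  0.169] [ 40.   2. -10. 106.   0.  72. -84.] 0.0 0.0
90 pre [0.096 0.04  0.36 ] [ 59.  22. -45.  65.  15.  99.  85.] 0.0 0.0
90 0 [0.096 0.04  0.254] [ 62.  22. -44.  77.  15.  87.  85.] 0.0 0.0
90 0.44 [ 0.096 -0.     0.263] [ 65.  16. -45.  82.  11.  86.  87.] 0.0 0.0
90 0.9 [ 0.096 -0.042  0.253] [ 69.  10. -45.  90.   7.  83.  90.] 0.0 0.0
90 1.4 [ 0.096 -0.078  0.222] [ 72.   5. -44.  97.   4.  79.  93.] 0.0 0.0
90 1.7 [ 0.096 -0.091  0.197] [ 73.   4. -44. 101.   3.  76.  94.] 0.0 0.0
90 2.0 [ 0.096 -0.095  0.169] [ 72.   5. -44. 104.   3.  73.  94.] 0.0 0.0
```

View pics/sceneF.png

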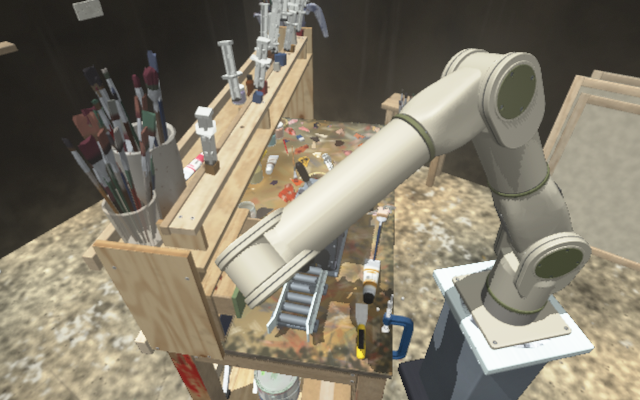

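```bash
python3 -m inch '{"dp":[[0,0,40],[0,0,40],[0,0,40],[0,0,40],[0,0,40],[-4,-20,0],[-4,-35,0],[-4,-35,0],[-4,-35,0],[-2,-32,0]],"delta_rot":[[0.16,-0.07,0],[0.16,-0.07,0],[0.16,-0.07,0],[0.16,-0.07,0],[0.16,-0.07,0],[0,0,-0.175],[0,0,-0.175],[0,0,-0.175],[0,0,-0.175],[0,0,-0.175]],"claw":[-1,-1,-1,-1,-1,-1,-1,-1,-1,-1]}'; python3 go.py 96 40 390 0 -90
```

```text
time_s: 23.55
tool_pos: [0.5176, -0.3347, 0.3869]
ee_rot: [[0.962, 0.272, -0.002], [0.272, -0.962, 0.005], [-0.001, -0.005, -1.0]]
wrist_force: [0.6, -0.4, 1.0]
opening: 0.0871
now shaker 97.8 41.0 386.9 dp [-0.2  2.   3.1] rot [-0.005 -0.    -0.69 ] F [ 0.6 -0.4  1. ] Fx_sh 0.14 [ 40.  18. -17.  61.   5. 101. -49.]
```

```bash
python3 -m inch '{"dp":[[0,0,0],[0,0,0],[0,0,0],[0,0,0],[0,0,0]],"delta_rot":[[0,0,-0.17],[0,0,-0.17],[0,0,-0.17],[0,0,-0.17],[0,0,0]],"claw":[-1,-1,-1,-1,-1]}'>/dev/null; python3 go.py 96 40 390 0 -90; python3 - <<'E'
from w import *
W=pose(); im=vision.read_camera("wrist"); cv2.imwrite("pics/wristG.png",im[:,:,::-1])
for n,z in [("shaker",0),("lever_grip",.302),("lever_pivot",.216)]:
    for r in pinpoint("wrist",n)[:1]:
        P,x,y=back(W,r["pixel"],z); print(n,r["pixel"],round(r["score"],2),P.round(3),x.round(1),y.round(1))
E
python3 snap.py G top scene
```

```text
now shaker 96.4 40.8 386.9 dp [-0.5  0.7  3.1] rot [-0.005  0.001 -0.018] F [ 0.3  0.3 -0.3] Fx_sh -0.36 [ 37.  18. -12.  62.   3. 101. -86.]
lever_grip [321.7, 185.0] 0.69 [ 0.525 -0.336  0.302] 95.8 47.9
lever_pivot [321.5, 202.1] 0.64 [ 0.485 -0.318  0.216] 95.6 4.1
```

View pics/wristG.png

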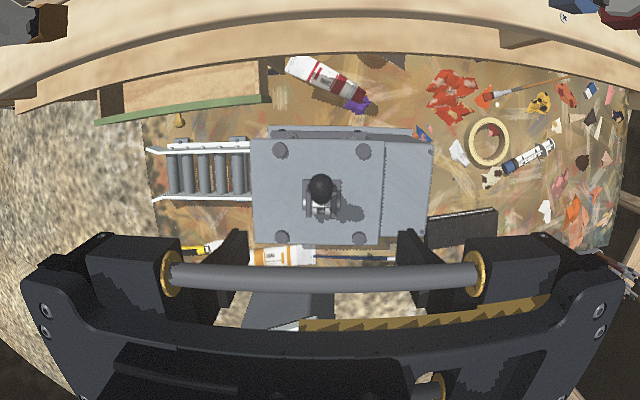

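View pics/sceneG.png

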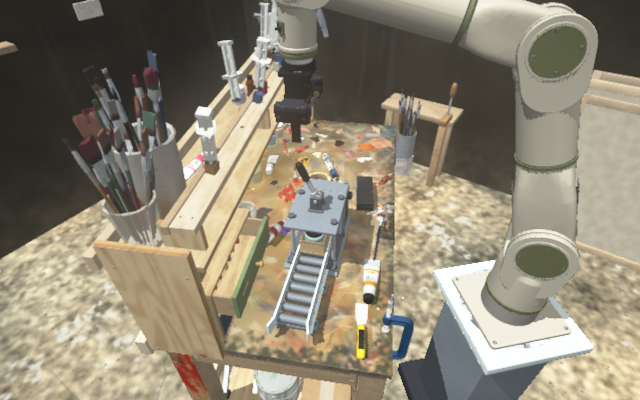

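```bash
python3 -m inch '{"dp":[[1,-0.5,-30],[1,-0.5,-30],[0,0,-30],[0,0,-25],[0,0,-18],[0,0,0]],"delta_rot":[[0,0,-0.018],[0,0,0],[0,0,0],[0,0,0],[0,0,0],[0,0,0]],"claw":[-1,-1,-1,-1,-1,-1]}'|grep force; python3 go.py 96 43 254 0 -90; python3 snap.py H wrist scene; python3 - <<'E'
import cv2
a=cv2.imread("pics/sceneH.png")[100:260,230:400]; cv2.imwrite("pics/sH.png",cv2.resize(a,(600,565),interpolation=cv2.INTER_CUBIC))
E
```

```text
wrist_force: [0.1, -0.1, 1.2]
now shaker 97.2 42.3 253.0 dp [1.1 0.8 1. ] rot [-0.005 -0.     0.002] F [ 0.1 -0.1  1.2] Fx_sh 0.09 [ 38.  17. -12.  78.   3.  85. -88.]
```

View pics/wristH.png

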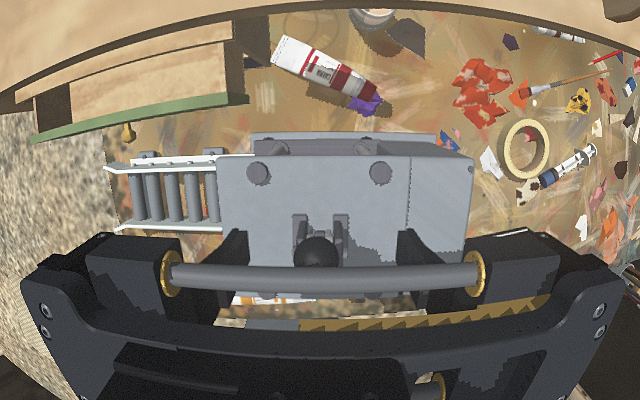

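View pics/sH.png

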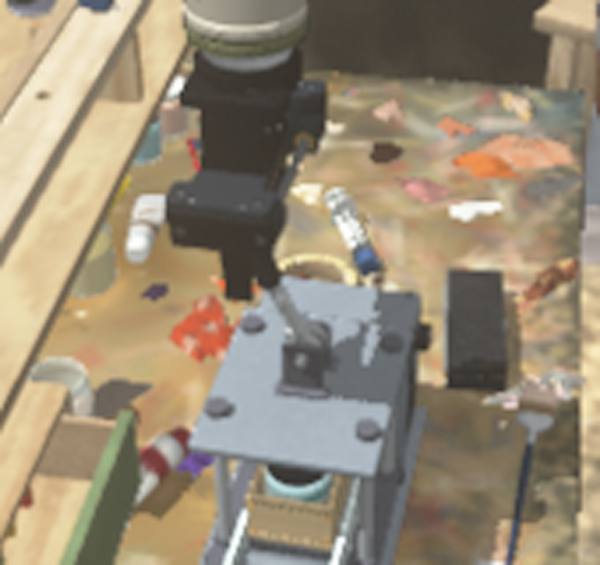

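```bash
python3 -m inch '{"dp":[[0,0,0],[0,0,0],[0,0,0],[0,0,0],[0,0,0],[0,0,0],[0,0,0]],"delta_rot":[[0,0,0],[0,0,0],[0,0,0],[0,0,0],[0,0,0],[0,0,0],[0,0,0]],"claw":[0.4,0.5,0.55,0.6,0.6,0.6,0.6]}' 4; python3 go.py 96 43 254 0 -90; python3 snap.py I wrist
```

```text
time_s: 26.2
tool_pos: [0.5198, -0.3343, 0.254]
ee_rot: [[0.915, -0.405, 0.002], [-0.405, -0.915, 0.005], [-0.0, -0.006, -1.0]]
wrist_force: [2.3, 7.3, -1.4]
opening: 0.0258
now shaker 96.5 42.8 254.0 dp [0.3 0.4 0. ] rot [-0.005  0.002  0.002] F [ 2.3  7.3 -1.4] Fx_sh -7.6 [ 38.  17. -12.  78.   3.  85. -88.]
```

View pics/wristI.png

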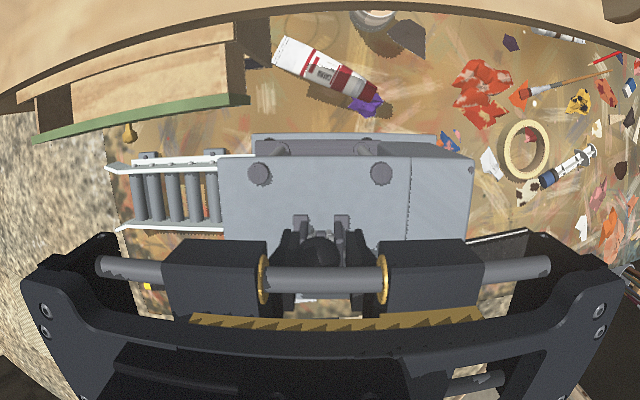

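```bash
python3 -m inch '{"dp":[[0.8,1.8,0],[0,0,0],[0,0,0],[0,0,0]],"delta_rot":[[0,0,0],[0,0,0],[0,0,0],[0,0,0]],"claw":[0.5,0.7,1,1]}' 4; python3 go.py 96 43 254 0 -90
```

```text
time_s: 26.75
tool_pos: [0.5207, -0.3323, 0.254]
ee_rot: [[0.915, -0.404, 0.002], [-0.404, -0.915, 0.005], [-0.0, -0.006, -1.0]]
wrist_force: [1.3, 5.0, 0.3]
opening: 0.0214
now shaker 94.3 42.9 254.0 dp [-0.6 -1.6 -0. ] rot [-0.005  0.002  0.001] F [1.3 5.  0.3] Fx_sh -5.12 [ 38.  17. -12.  78.   3.  85. -88.]
```

```bash
python3 - <<'E'
import numpy as np
ey=np.array([.915,-.403]); p=None
for a in np.arange(0,2.06,.2):
    b=np.radians(25)-a; y,z=95*np.sin(b),95*np.cos(b)
    if p: d=ey*(y-p[0]); print(a.round(2),d.round(1),round(z-p[1],1))
    p=(y,z)
E
```

```text
0.2 [-16.4   7.2] 6.3
0.4 [-17.2   7.6] 2.6
0.6 [-17.3   7.6] -1.2
0.8 [-16.8   7.4] -4.9
1.0 [-15.5   6.8] -8.5
1.2 [-13.7   6. ] -11.7
1.4 [-11.3   5. ] -14.4
1.6 [-8.4  3.7] -16.6
1.8 [-5.2  2.3] -18.1
2.0 [-1.9  0.8] -18.9
```

Half-size steps, first to a≈0.8.

```bash
python3 -m inch '{"dp":[[-8,4,3.5],[-8,4,2.8],[-8.6,3.8,1.8],[-8.6,3.8,0.8],[-8.6,3.8,-0.1],[-8.7,3.8,-1.1],[-8.5,3.7,-2],[-8.3,3.7,-2.9],[0,0,0]],"delta_rot":[[0,0,0],[0,0,0],[0,0,0],[0,0,0],[0,0,0],[0,0,0],[0,0,0],[0,0,0],[0,0,0]],"claw":[1,1,1,1,1,1,1,1,1]}'; python3 go.py 96 -32 256 0 -90; python3 snap.py J scene; python3 - <<'E'
import cv2
a=cv2.imread("pics/sceneJ.png")[100:260,230:400]; cv2.imwrite("pics/sJ.png",cv2.resize(a,(600,565),interpolation=cv2.INTER_CUBIC))
E
```

```text
time_s: 27.88
tool_pos: [0.4523, -0.3023, 0.2568]
ee_rot: [[0.914, -0.405, 0.001], [-0.405, -0.914, 0.004], [-0.001, -0.004, -1.0]]
wrist_force: [2.9, 3.7, 3.0]
opening: 0.0221
now shaker 94.5 -31.8 256.8 dp [-0.8 -1.3 -0.8] rot [-0.004  0.001  0.003] F [2.9 3.7 3. ] Fx_sh -4.57 [ 40.   8. -12.  89.   1.  83. -86.]
```

View pics/sJ.png

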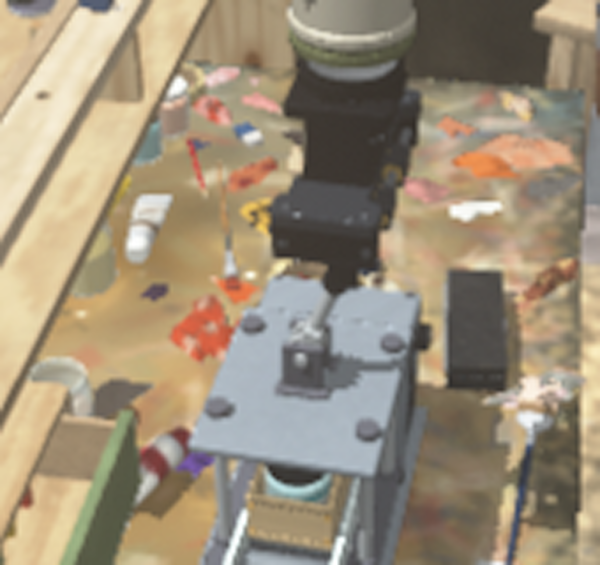

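Lever is following (now leaning towards the robot, forces small). Continue to a≈2.0.

```bash
python3 -m inch '{"dp":[[-7.9,3.5,-3.9],[-7.6,3.3,-4.6],[-7.1,3.1,-5.5],[-6.6,2.9,-6.2],[-6,2.6,-6.9],[-5.3,2.4,-7.5],[-4.5,2,-8.1],[-3.9,1.7,-8.5]],"delta_rot":[[0,0,0],[0,0,0],[0,0,0],[0,0,0],[0,0,0],[0,0,0],[0,0,0],[0,0,0]],"claw":[1,1,1,1,1,1,1,1]}'; python3 go.py 96 -85 206 0 -90
python3 -m inch '{"dp":[[-3,1.3,-8.9],[-2.2,1,-9.2],[-1.3,0.6,-9.4],[-0.6,0.2,-9.5],[0,0,0]],"delta_rot":[[0,0,0],[0,0,0],[0,0,0],[0,0,0],[0,0,0]],"claw":[1,1,1,1,1]}'; python3 go.py 96 -92 169 0 -90;  python3 snap.py K scene wrist; python3 - <<'E'
import cv2
a=cv2.imread("pics/sceneK.png")[100:260,230:400]; cv2.imwrite("pics/sK.png",cv2.resize(a,(600,565),interpolation=cv2.INTER_CUBIC))
E
```

```text
time_s: 28.92
tool_pos: [0.4035, -0.2809, 0.2047]
ee_rot: [[0.914, -0.405, 0.001], [-0.405, -0.914, 0.005], [-0.001, -0.005, -1.0]]
wrist_force: [-0.3, 3.1, 0.6]
opening: 0.0218
now shaker 94.5 -85.2 204.7 dp [-0.5 -1.4  1.3] rot [-0.005  0.001  0.002] F [-0.3  3.1  0.6] Fx_sh -2.73 [ 42.   2. -12. 101.   0.  77. -85.]
time_s: 29.55
tool_pos: [0.3967, -0.2779, 0.1676]
ee_rot: [[0.914, -0.405, 0.001], [-0.405, -0.914, 0.005], [-0.001, -0.005, -1.0]]
wrist_force: [-1.4, 2.2, -1.8]
opening: 0.0218
now shaker 94.5 -92.6 167.6 dp [-0.1 -1.6  1.4] rot [-0.005  0.001  0.002] F [-1.4  2.2 -1.8] Fx_sh -1.39 [ 42.   3. -12. 105.   0.  72. -84.]
```

View pics/sK.png

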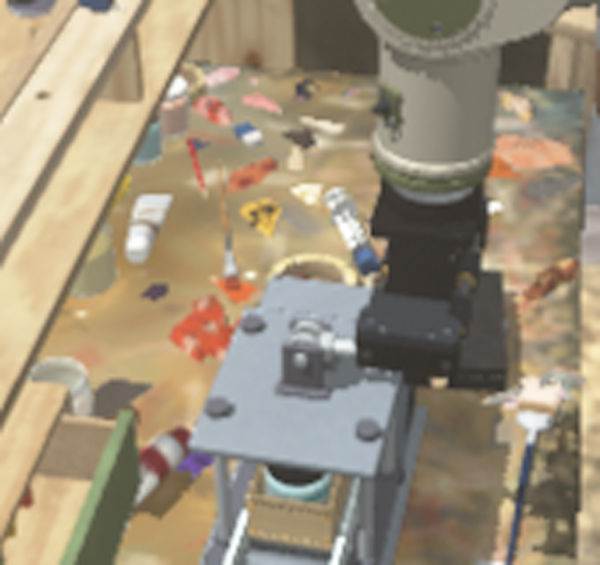

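View pics/wristK.png

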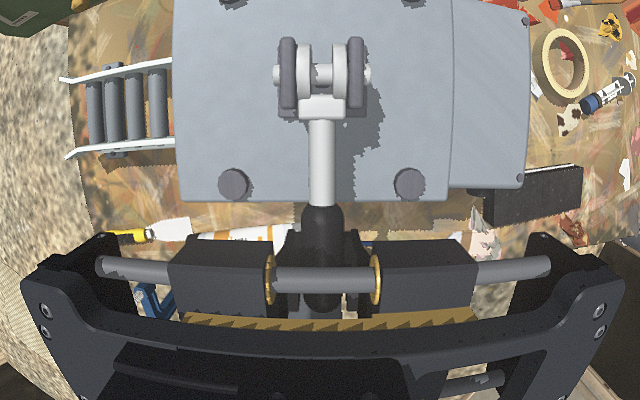

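```bash
python3 -m inch '{"dp":[[0,0,-4],[0,0,-4],[0,0,0],[0,0,0],[0,0,0],[0,0,0]],"delta_rot":[[0,0,0],[0,0,0],[0,0,0],[0,0,0],[0,0,0],[0,0,0]],"claw":[1,1,1,0,-1,-1]}'; python3 go.py 96 -92 159 0 -90;  python3 snap.py L wrist scene
```

```text
time_s: 30.4
tool_pos: [0.3972, -0.2782, 0.1609]
ee_rot: [[0.914, -0.405, 0.002], [-0.405, -0.914, 0.004], [0.0, -0.004, -1.0]]
wrist_force: [-0.2, 0.2, -0.2]
opening: 0.0439
now shaker 94.6 -92.0 160.9 dp [-0.6 -1.3 -1.9] rot [-0.004  0.002  0.002] F [-0.2  0.2 -0.2] Fx_sh -0.07 [ 42.   3. -12. 106.   0.  71. -85.]
```

View pics/wristL.png

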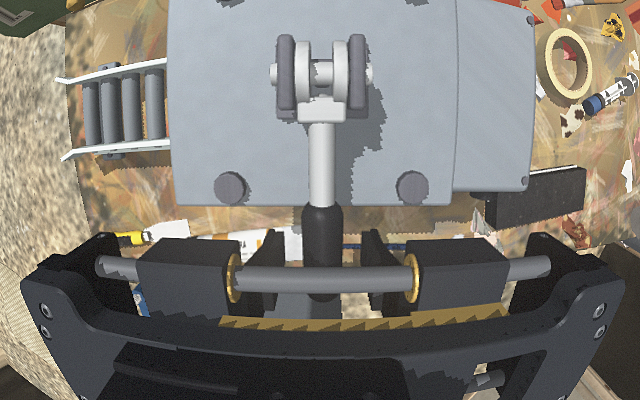

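```bash
python3 -m inch '{"dp":[[0,0,0],[0,0,0],[0,0,20],[0,0,40],[0,0,50],[0,0,50],[-10,-40,20],[-10,-50,0],[-10,-50,0],[0,0,0]],"delta_rot":[[0,0,0],[0,0,0],[0,0,0],[0,0,0],[0,0,0],[0,0,0],[0,0,0],[0,0,0],[0,0,0],[0,0,0]],"claw":[-1,-1,-1,-1,-1,-1,-1,-1,-1,-1]}'; python3 snap.py M wrist scene top; python3 - <<'E'
import cv2
a=cv2.imread("pics/sceneM.png")[150:350,250:410]; cv2.imwrite("pics/sM.png",cv2.resize(a,(480,600),interpolation=cv2.INTER_CUBIC))
a=cv2.imread("pics/topM.png")[110:260,180:400]; cv2.imwrite("pics/tM.png",cv2.resize(a,(792,540),interpolation=cv2.INTER_CUBIC))
E
```

```text
time_s: 31.75
tool_pos: [0.3647, -0.4215, 0.3394]
ee_rot: [[0.912, -0.41, -0.001], [-0.41, -0.912, 0.005], [-0.002, -0.004, -1.0]]
wrist_force: [-0.8, 0.8, -0.3]
opening: 0.087
```

View pics/sM.png

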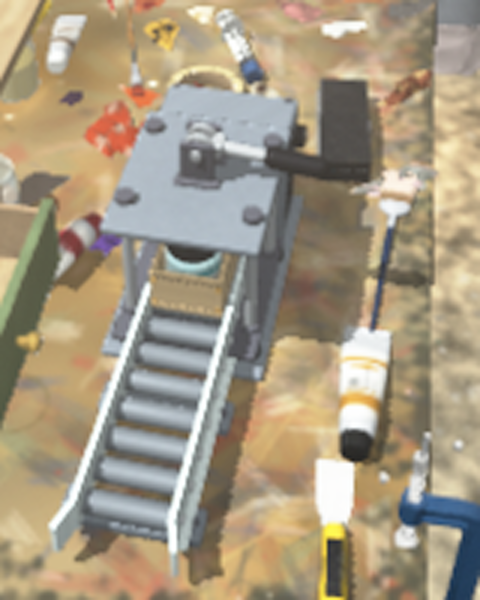

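View pics/tM.png

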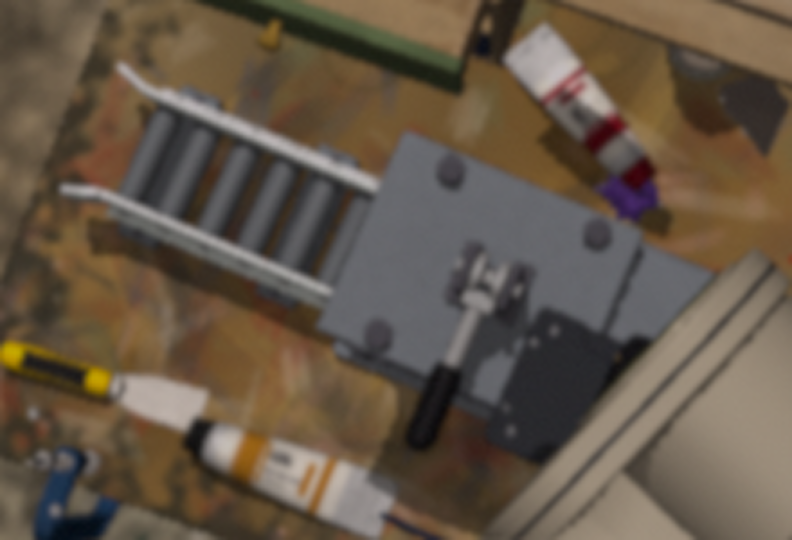

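```bash
python3 - <<'E'
from h import *
from bench import pinpoint,vision,job,readout
PS=(.5195,-.2287,-1.9856); im=vision.read_camera("scene")
for n,L in [("push_face",(.026,0,.08)),("lever_grip",(.096,-.0946,.208)),("jar_teal",(.0635,0,.056)),("shaker",(0,0,0)),("clamp_pad",(.096,0,.117))]:
    print(n,[(r["pixel"],round(r["score"],2)) for r in pinpoint("scene",n)[:1]],proj("scene",S(PS,L)).round(1))
print(proj("scene",S(PS,(.016,0,.08))).round(1),[proj("scene",S(PS,(.026,y,.1))).round(1).tolist() for y in (-.037,.037)],[proj("scene",S(PS,(.026,y,.05))).round(1).tolist() for y in (-.037,.037)])
a=im[215:275,285:345,::-1]
import cv2; cv2.imwrite("pics/sN.png",cv2.resize(a,(600,600),interpolation=cv2.INTER_CUBIC))
E
```

```text
push_face [([316.7, 184.1], 0.68)] [311.7 246.4]
lever_grip [([346.7, 205.8], 0.88)] [348.8 203.3]
jar_teal [([314.3, 244.8], 0.51)] [314.6 243. ]
shaker [([306.9, 270.3], 0.69)] [310.2 270.4]
clamp_pad [] [316.8 221.6]
[310.9 248.9] [[323.9, 243.7], [299.4, 239.9]] [[323.8, 255.1], [300.1, 251.2]]
```

View pics/sN.png

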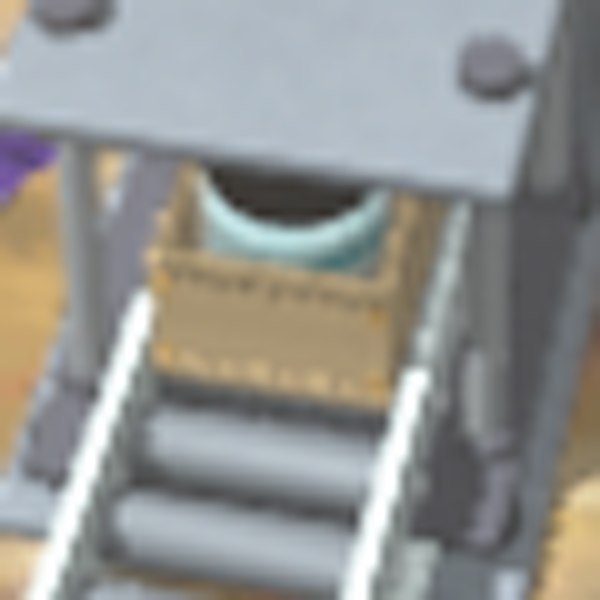

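```bash
python3 -c "
from bench import job; print(job.close_job())"
```

```text
the job is handed in; nothing more can be done
None
```

I pushed the carrier home against the end stop, then swung the clamp lever over until it latched. I handed the job in at about 32 s; no verdict was reported.

**Push:** The carrier moved at about 40 mm/s or slower, with the hand tilted 50° so it fitted under the top plate, at roughly 2–3 N. At the stop the force rose to about 25 N before I backed off. I then pressed it again at about 7 N to seat it.

**Lever:** I gripped it lightly, carried it over to its stop and released it. It stayed down.

**Final checks:**
- The carrier's rear face matched its predicted home position within about 1 pixel in the scene camera.
- The lever grip was within about 3 pixels of where it should be when latched.
- The teal jar stands upright in the last close-up. The orange jar and the clamp pad were hidden under the plate, so I could not see the pad's hold on either lid.
- The crimson tube, ochre tube and scraper look unmoved in the before and after pictures. I did not compare the brush and tape as closely.
- The arm was clear of everything at the end.

**What disagreed:**
- The real fingertips sit about 34 mm short of the reported tool point. I saw this in the pictures and in where contact happened. So the first part of the push landed near the carrier's top edge. I backed off, lowered the hand and finished on the flat of the face.
- The last network reading for the push face (pixel 317, 184) was plainly wrong. I used the carrier's visible edges instead.

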